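# Photograph the end grain of laminated billets

### The arm

A 6-joint arm with a two-finger parallel gripper is mounted at the origin on the work surface. World frame = base frame: x ahead of the robot, y to its left, z up, the work surface at z = 0. Lengths are in m, angles in rad, forces in N, time in s.
With the tool pointing down it reaches from about 0.3 to 0.875 m from the base axis. Payload 6.4 kg.
Tool frame: the origin (TCP) lies on the centre line of the jaws, within the pads' length; the fingertips stand 11 mm ahead of it and the grasp point (between the pads) lies 8 mm behind it; z points along the fingers, y is the line along which they close (so a half turn about z gives the same grasp; the last joint's range is limited). The gripper opens to 85 mm and grips with 20 to 120 N. Pads are 22 mm wide; open, the fingers measure 114 mm over their backs; the gripper's body (76 mm by 85 mm) begins 54 mm behind the grasp point. The pads swing forward as they close: fully open they stand 13 mm farther back than shut.
Start: joints at [-1.482, 0.181, 1.607, -0, 1.354, -0.206], TCP at [0.167, -0.55, 0.242] pointing down, gripper open.
Joint ranges: [-2.99, 2.99], [-0.89, 2.07], [0.3, 2.58], [-1.14, 4.28], [0, 2.63], [-3.12, 3.12]. Speed limits (rad/s): [2.57, 2.57, 3.01, 3.14, 3.14, 3.14].

### API

Orientations are given as a unit quaternion [w, x, y, z].
In Python, from workcell import bot gives the robot as it stands.
- The arm moves only by the shell command python3 -m handwheel 'ROWS' [OPENING]. ROWS is a JSON object of lists of equal length, an entry for each row: "offset": the shift along the world's x, y, z in mm, a list of three; "turn": the turn, a rotation vector about the world's x, y, z in rad, a list of three. In form: {"offset": [[dx, dy, dz], ...], "turn": [[ax, ay, az], ...]}. A call has 1 to 8 rows; each row shifts and turns the commanded pose from where the row before left it; what a row does not reach is not made up. A row lasts 1/12 s, in which the tool goes at most 41.7 mm and 7.16 degrees, less where a joint would pass 70% of its speed; a pose out of reach is approached as far as the arm can. A call is refused whole if a number of a shift passes 41.7 or a number of a turn 0.125, either way. A call with a gripper value outside its range is refused whole. OPENING is the opening, from 0 (shut) to 1 (fully open), set as the call begins (- or left out, the last holds). The fingers move at their own pace and stop on an object; the grip force is fixed at half the most. Time passes only in rows, so rows that do not move let the fingers close. It gives the time, the measured TCP pose, the force, the opening and the grip force at its end, in the units of the state.
- bot.get_obs(): the state, without advancing time (a new reading comes with each control period).
- bot.camera(name): name is "side" or "top" or "wrist"; returns the picture (384x512x3 uint8, red, green, blue); there is no depth.
- bot.camera_params(name): a dict with "camera_matrix" (3x3 intrinsics, pixels), "distortion" ([k1, k2, p1, p2, k3] as OpenCV has them; the pictures are not rectified), "view" (4x4, takes a point from world to camera coordinates). Camera axes: x right, y up, looking along -z (the intrinsics and any distortion apply to the point x, -y, -z); pixel columns grow to the right and rows downward; lengths in m; the calibration is good to about 2 mm. A picture is of the moment at which its call begins: read the wrist's pose just before it. camera_params takes no time and is no camera call; for the wrist camera it gives the pose at the moment of the call.
- bot.finish_job(): hands the job in; it is judged then, once.
The state is a dict: "t": time; "joints": joint angles; "joint_velocities": joint speeds; "tau": joint torques, N m; "eef_pos": TCP position; "ee_rot": TCP orientation; "force": force on the tool from outside, world axes, zero at the start; "moment": the same for the moment, N m; "width": opening from 0.0 (shut) to 1.0 (fully open); "finger_force": force on a finger pad.
Only numpy, scipy, OpenCV 4.12 (cv2) and the standard library are available. Lean on these libraries where they do the work, as an engineer would, in place of code of your own. Each camera call takes 0.05 s, during which the arm holds its last target. There are 200 camera calls.

### The job

Take the end-grain picture of the billets: lay every wooden billet from the blue felt mat squarely across both rails of the two-rail stand, centred between the rails, and turn the black focus knob until its white pointer line is in line with the red tab on the ring around it (leave the tab where it is). With all the billets lying so and the knob on the tab, and never while it is off the tab, press the blue shutter button fully down and let go. Then wind the focus knob back anticlockwise to its stop and lay all the billets back flat on the mat, side by side, without disturbing the white jar, the glass dish or the stone.

Things in the scene. Friction and masses are not known exactly. Their poses are not given: they have to be found in the camera images.
- rack: two-rail steel stand, fixed, pose varies; origin on the bench under its middle. Two level rails along its x: 420 mm long, 12 mm square, centre lines at y = -48 and +48 mm, tops 70 mm above the bench. At the ends (x = -216 and 216 mm) legs rise 15 mm above the rails. A billet well across both has its own x along the stand's y and its origin at y = 0, z = 88 mm; four fit 100 mm apart
- mat: blue felt mat, fixed, pose varies, 360 mm along its own x, 260 mm along its y, 4 mm thick; origin on the bench under its middle. The billets start on it, lying roughly along its y, and go back on it; four fit side by side 90 mm apart along its x. A billet lying on it has its origin 22 mm above the bench
- stand: camera stand, fixed, its pose varies: grey box 360 x 140 mm, 40 mm high, origin on the bench under its middle. On its top along its own x: blue shutter button at x = -135 mm, focus knob at x = -20 mm, black camera at x = +130 mm (about 140 mm high, facing own +y, on a carriage that slides a little along y, driven by the knob)
- focus (a joint): focus knob angle, 0 to 3.2 rad. 0 = its anticlockwise stop, where the white pointer line points along the stand's own -x; grows clockwise as seen from above. Light friction (0.05 N m), stays where it is left. It is in line with the red tab when its value equals that of joint index; within 0.1 rad counts
- index (a joint): angle of the red tab on the aluminium ring round the knob, same zero and sense as the knob (0 = tab towards the stand's own -x, grows clockwise from above). Differs from start to start (1.5 to 2.7 rad); the ring is very stiff and is to be left alone
- focus_grip (a point): point to grip on the focus knob, on its vertical axis, 76 mm above the bench. The knob is a disc of 68 mm diameter (its top 54 mm above the bench) with an upright grip bar on it, 56 mm long, 14 mm wide, its top 90 mm above the bench. The bar lies along this point's x; the white pointer line is on its -x half
- index_tab (a point): top of the red tab, 49 mm from the knob's axis, 48 mm above the bench. Its x axis lies along the line from tab to knob axis
- shutter (a joint): travel of the shutter button: 0 = up, 0.006 m = fully down; springs back; fully down takes about 4 N; it has been pressed when past 0.0045
- shutter_top (a point): centre of the top of the blue shutter button, 30 mm diameter, in a black housing on the camera stand; press it straight down
- billet_a: laminated wooden billet, pale wood with dark layers, 190 mm long, faceted dumb-bell shape: two square end lobes 36 x 36 mm and 70 mm long, and between them a square waist 28 x 28 mm, 50 mm long, which is the place to grip it. Origin at its very middle (18 mm above what it lies on); own x along its length. About 0.15 to 0.27 kg. May be absent (None)
- billet_b: laminated wooden billet, mid-brown wood with pale layers, 190 mm long, faceted dumb-bell shape: two square end lobes 36 x 36 mm and 70 mm long, and between them a square waist 28 x 28 mm, 50 mm long, which is the place to grip it. Origin at its very middle (18 mm above what it lies on); own x along its length. About 0.15 to 0.27 kg. May be absent (None)
- billet_c: laminated wooden billet, dark wood with pale layers, 190 mm long, faceted dumb-bell shape: two square end lobes 36 x 36 mm and 70 mm long, and between them a square waist 28 x 28 mm, 50 mm long, which is the place to grip it. Origin at its very middle (18 mm above what it lies on); own x along its length. About 0.15 to 0.27 kg. May be absent (None)
- billet_d: laminated wooden billet, plywood with brown layers, 190 mm long, faceted dumb-bell shape: two square end lobes 36 x 36 mm and 70 mm long, and between them a square waist 28 x 28 mm, 50 mm long, which is the place to grip it. Origin at its very middle (18 mm above what it lies on); own x along its length. About 0.15 to 0.27 kg. May be absent (None)
- glue: squat white plastic jar with a yellow lid, 68 mm diameter, 55 mm high; a bystander. Origin under its middle
- dish: green glass dish, 80 mm diameter, 45 mm high; a bystander. Origin under its middle
- stone: reddish stone, 84 mm wide, 50 mm high; a bystander. Origin under its middle
Mind the look-alikes: they are no part of the job. Leave any green look-alike of the billet_a alone.

How it is judged:
By the outcome, as a careful person would: the job done as asked, in the order asked, and still so for the second after the job is handed in, with the robot touching nothing.
Of billet_a, billet_b, billet_c, billet_d only 2 to 4 are there at a start; the rules pass over those that are not, and their reading is None.
At some moment in a run one of billet_a, billet_b, billet_c, billet_d may be knocked a few centimetres aside while the robot is not near it.
Once in a run the grip may slacken for a moment while it holds something.
It also fails if it takes over 210 s, if anything falls off the work surface, if the arm or the gripper's body presses on something with over 40 N, if the wrist force passes 120 N, or if a joint passes its speed limit or range.

## Working session

There is one attempt and no reset: what is moved stays moved. The work goes in short steps, Python scripts to look and compute and a shell command to move; the robot and the scene stay as the last step left them, time stands still between calls to the robot, and variables do not carry over. Pictures are saved under pics/ and viewed, at most 14 in all, crops included, and the job is handed in when it is done.

```bash
ls; mkdir -p pics
python3 - <<'E'
from workcell import bot
import cv2,numpy as np
for n in("top","side","wrist"):
    p=bot.camera_params(n);im=bot.camera(n)
    cv2.imwrite(f"pics/{n}0.png",im[:,:,::-1]);print(n,np.round(p["camera_matrix"],1).tolist(),np.round(p["distortion"],3),np.round(p["view"],3).tolist())
    
im=cv2.imread("pics/top0.png");cv2.imwrite("pics/top0b.png",cv2.resize(im,(800,600),interpolation=cv2.INTER_CUBIC))
print(bot.get_obs())
E
```

```text
pics
top [[465.0, 0.0, 257.7], [0.0, 465.0, 190.2], [0.0, 0.0, 1.0]] [-0.172  0.     0.     0.     0.   ] [[-0.026, -1.0, 0.008, 0.06], [0.996, -0.026, 0.085, -0.57], [-0.085, 0.01, 0.996, -1.23], [0.0, 0.0, 0.0, 1.0]]
side [[352.7, 0.0, 257.0], [0.0, 352.7, 191.7], [0.0, 0.0, 1.0]] [0.019 0.    0.    0.    0.   ] [[-0.797, -0.603, -0.012, 0.51], [0.315, -0.433, 0.845, -0.231], [-0.515, 0.67, 0.535, -0.711], [0.0, 0.0, 0.0, 1.0]]
wrist [[311.6, 0.0, 254.3], [0.0, 311.6, 190.7], [0.0, 0.0, 1.0]] [-0.047  0.     0.     0.     0.   ] [[0.29, -0.957, -0.001, -0.574], [0.917, 0.278, -0.287, 0.037], [0.275, 0.082, 0.958, -0.38], [0.0, 0.0, 0.0, 1.0]]
{'t': 0.15, 'joints': array([-1.48228137e+00,  1.81382607e-01,  1.60774223e+00,  3.40491844e-05,
        1.35381142e+00, -2.06319667e-01]), 'joint_velocities': array([ 0.00024927, -0.0022212 , -0.0017096 ,  0.00010716,  0.00080551,
       -0.0002659 ]), 'tau': array([ 2.49663090e-04, -4.45269048e+01, -3.51693177e+01, -2.68388239e-04,
        5.94273661e-03, -2.32033102e-05]), 'eef_pos': array([ 0.16706487, -0.54978404,  0.24160167]), 'ee_rot': array([-6.69657006e-04,  9.89154048e-01,  1.46880282e-01,  5.61418489e-05]), 'force': array([ 0.17253021,  1.15223233, -0.54708737]), 'moment': array([ 0.02757609, -0.05259337, -0.05051926]), 'finger_force': 0.0, 'width': 0.9975498760275239}
```

View pics/top0b.png

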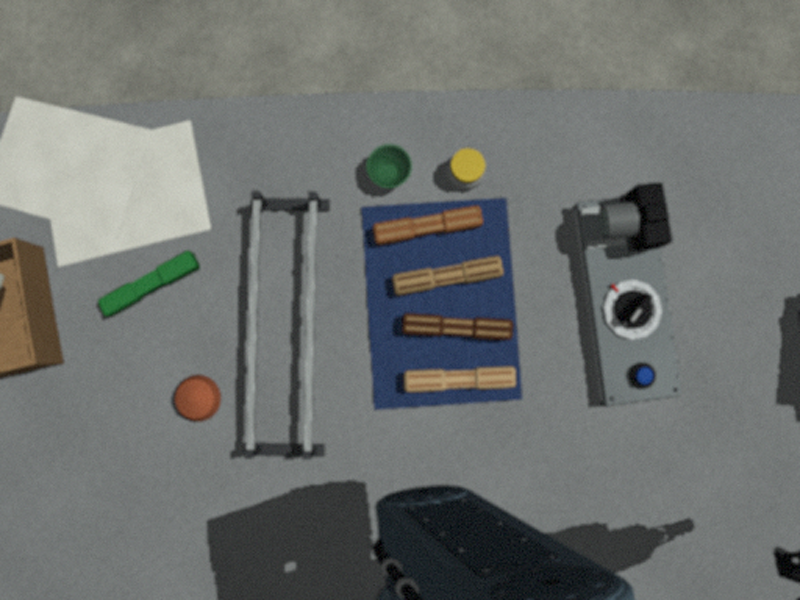

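View pics/side0.png

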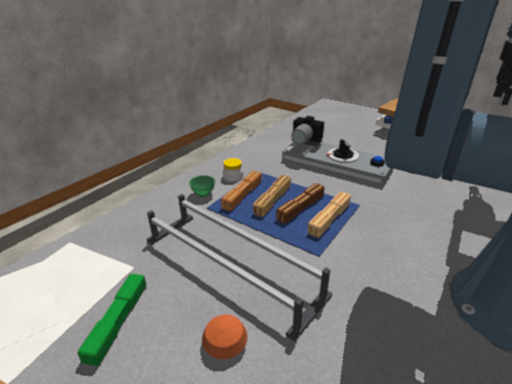

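Candidates (800x600 picture): billets at (428,225) brown, (448,275) ply, (458,327) dark, (460,379) pale, all on the blue mat. The green look-alike at (150,285) lies off the mat and is to be left alone. Next, a close crop.

```bash
cat > h.py <<'E'
from workcell import bot
import cv2,numpy as np
def ray(n,uv,z,p=None):
    p=p or bot.camera_params(n);K=np.array(p["camera_matrix"]);V=np.array(p["view"])
    q=cv2.undistortPoints(np.array(uv,float).reshape(-1,1,2),K,np.array(p["distortion"]))[:,0]
    d=np.c_[q[:,0],-q[:,1],-np.ones(len(q))]@V[:3,:3]
    c=-V[:3,:3].T@V[:3,3]
    return (c+d*((np.broadcast_to(z,len(q))-c[2])/d[:,2])[:,None])[:,:2]
def proj(n,X,p=None):
    p=p or bot.camera_params(n);K=np.array(p["camera_matrix"]);V=np.array(p["view"])
    c=np.asarray(X,float).reshape(-1,3)@V[:3,:3].T+V[:3,3]
    c=c*[1,-1,-1]
    return cv2.projectPoints(c,np.zeros(3),np.zeros(3),K,np.array(p["distortion"]))[0][:,0]
def snap(n,f,box=None,s=1):
    p=bot.camera_params(n);im=bot.camera(n)[:,:,::-1]
    np.save("pics/raw_"+f+".npy",im)
    if box: im=im[box[1]:box[3],box[0]:box[2]]
    cv2.imwrite("pics/"+f+".png",cv2.resize(np.ascontiguousarray(im),None,fx=s,fy=s,interpolation=cv2.INTER_CUBIC));return p
E
python3 - <<'E'
import cv2
im=cv2.imread("pics/top0.png")
cv2.imwrite("pics/c1.png",cv2.resize(im[118:298,148:345],None,fx=3.33333,fy=3.33333,interpolation=cv2.INTER_CUBIC))
cv2.imwrite("pics/c2.png",cv2.resize(im[115:263,365:440],None,fx=4,fy=4,interpolation=cv2.INTER_CUBIC))
E
```

```text
(no output)
```

View pics/c1.png

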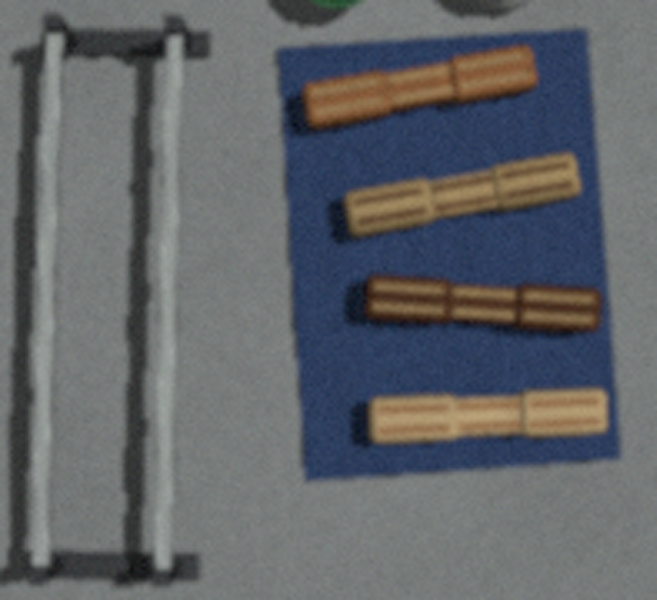

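View pics/c2.png

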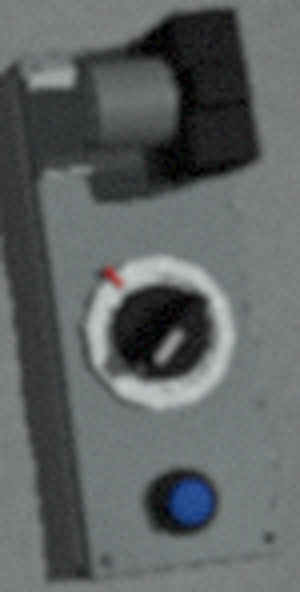

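The crop confirms the four billets. Brown, ply, dark and pale run from the top of the mat to the bottom. The knob pointer faces lower-left and the red tab is at (112,277) of the second crop, upper-left.

Run:
```python
from h import *
p=bot.camera_params("top");g=180*3.33333/600
def T(pts,z,o,s):return ray("top",(np.array(pts,float)+.5)/s-.5+o,z,p)
A=lambda pts,z:T(pts,z,(148,118),3.33333); B=lambda pts,z:T(pts,z,(365,115),4)
for n,e in dict(b=[(308,108),(535,66)],d=[(348,214),(577,174)],c=[(368,299),(599,310)],a=[(370,421),(607,411)]).items():
    w=A(e,.04);d=w[0]-w[1];print(n,w.mean(0).round(4),np.linalg.norm(d).round(3),np.degrees(np.arctan2(d[1],d[0])).round(1))
r=A([(56,38),(40,560),(175,38),(163,560)],.07);print("rails",r.round(4).tolist(),r.mean(0))
m=A([(278,48),(585,30),(620,457),(306,480)],.004);print("mat",m.round(4).tolist(),m.mean(0))
k=B([(160,331)],.045);t=B([(112,277)],.048);s=B([(191,503)],.055);print(k,t,s,np.linalg.norm(k-t))
print("pointer",B([(180,338),(158,362)],.09)); print("edge",B([(93,578),(40,175)],.04),B([(272,540)],.04))
u=bot.get_obs();print(u["eef_pos"],bot.camera_params("wrist")["view"])
w=ray("top",[[390/1.5625,168/1.5625]],.045,p),ray("top",[[468/1.5625,160/1.5625]],.055,p);print(w)
```

```text
b [ 0.6944 -0.0026] 0.187 99.3
d [ 0.6065 -0.0329] 0.187 98.5
c [ 0.5173 -0.0468] 0.185 85.7
a [ 0.4285 -0.0481] 0.189 90.7
rails [[0.7364, 0.2883], [0.3261, 0.3057], [0.7333, 0.1931], [0.3247, 0.2096]] [0.53009346 0.24916903]
mat [[0.737, 0.1146], [0.7465, -0.1427], [0.3906, -0.158], [0.3796, 0.0996]] [ 0.56342061 -0.02164901]
[[ 0.53977666 -0.35123496]] [[ 0.57694548 -0.31863921]] [[ 0.42350712 -0.36408919]] 0.049436867805846885
pointer [[ 0.53207811 -0.3495888 ]
 [ 0.51687982 -0.33388021]]
edge [[ 0.37541762 -0.29892888]
 [ 0.64844585 -0.27458773]] [[ 0.395535   -0.42593725]]
[ 0.16706487 -0.54978404  0.24160167] [[ 0.29003041 -0.95701685 -0.00105258 -0.57451177]
 [ 0.91664721  0.27811186 -0.28707434  0.03705626]
 [ 0.27502772  0.08229544  0.95790773 -0.37959802]
 [ 0.          0.          0.          1.        ]]
(array([[0.79467845, 0.06122807]]), array([[ 0.8032441 , -0.07366363]]))
```

```bash
cat >> h.py <<'E'
def billets(im,z=.04,region="mat",p=None):
    p=p or bot.camera_params("top");im=im.astype(int)
    m=((im[:,:,2]-im[:,:,0])>14).astype(np.uint8)
    m=cv2.morphologyEx(m,cv2.MORPH_OPEN,np.ones((3,3),np.uint8));out=[]
    for c in cv2.findContours(m,cv2.RETR_EXTERNAL,cv2.CHAIN_APPROX_NONE)[0]:
        if cv2.contourArea(c)<300: continue
        w=ray("top",c[:,0,:],z,p)
        if w[:,0].min()<.25: continue
        (a,b),(s,t),an=cv2.minAreaRect((w*1000).astype(np.float32))
        if s<t: an+=90; s,t=t,s
        mk=np.zeros(m.shape,np.uint8);cv2.drawContours(mk,[c],-1,1,-1)
        out.append((round(a),round(b),round(s),round(t),round(an%180,1),im[mk>0].mean(0).round().astype(int).tolist()))
    return sorted(out,reverse=True)
E
python3 - <<'E'
from h import *
for b in billets(cv2.imread("pics/top0.png")):print(b)
E
python3 -m handwheel '{"offset":[[16,31,-5],[16,31,-5],[16,31,-5],[16,31,-5],[16,31,-5],[16,31,-5],[16,31,-5],[16,31,-5]],"turn":[[0,0,0.08],[0,0,0.08],[0,0,0.08],[0,0,0.08],[0,0,0.08],[0,0,0.08],[0,0,0.08],[0,0,0.08]]}'
python3 -m handwheel '{"offset":[[16,31,-5],[16,31,-5],[16,31,-5],[16,31,-5],[16,31,-5],[16,31,-5],[16,31,-5],[0,0,0]],"turn":[[0,0,0.08],[0,0,0.08],[0,0,0.08],[0,0,0.08],[0,0,0.08],[0,0,0.08],[0,0,0.08],[0,0,0]]}' 0.85
```

```text
(799, -74, 65, 60, 177.9, [66, 150, 168])
(695, -1, 190, 38, 98.8, [62, 91, 124])
(606, -32, 188, 37, 99.0, [74, 103, 124])
(574, 712, 248, 121, 1.1, [57, 82, 104])
(518, -46, 185, 33, 85.0, [51, 72, 96])
(429, -47, 189, 36, 90.7, [95, 128, 153])
(407, 402, 82, 77, 89.1, [55, 77, 130])
t: 0.82
eef_pos: [0.2954, -0.3005, 0.2019]
ee_rot: [-0.0, 0.892, 0.452, 0.0]
force: [1.1, -0.4, 1.0]
width: 1.006
finger_force: 0.0
t: 1.48
eef_pos: [0.4079, -0.08, 0.1663]
ee_rot: [-0.001, 0.73, 0.683, 0.001]
force: [-0.8, 0.2, -1.3]
width: 0.849
finger_force: 0.0
```

```bash
python3 -m handwheel '{"offset":[[20.6,32,0],[0,0,-35],[0,0,-35],[0,0,-35],[0,0,-30],[0,0,-14],[0,0,0]],"turn":[[0,0,0.078],[0,0,0],[0,0,0],[0,0,0],[0,0,0],[0,0,0],[0,0,0]]}'
python3 -m handwheel '{"offset":[[0,0,0],[0,0,0],[0,0,0],[0,0,0],[0,0,0],[0,0,0]],"turn":[[0,0,0],[0,0,0],[0,0,0],[0,0,0],[0,0,0],[0,0,0]]}' 0
python3 -m handwheel '{"offset":[[0,0,20],[0,0,35],[0,0,35],[0,0,35],[0,0,0]],"turn":[[0,0,0],[0,0,0],[0,0,0],[0,0,0],[0,0,0]]}'
```

```text
t: 2.07
eef_pos: [0.4245, -0.0523, 0.015]
ee_rot: [-0.003, 0.707, 0.708, -0.001]
force: [-0.8, 1.3, 0.0]
width: 0.853
finger_force: 0.0
t: 2.57
eef_pos: [0.4292, -0.0539, 0.02]
ee_rot: [0.002, 0.706, 0.708, 0.001]
force: [-0.9, 0.0, 6.5]
width: 0.316
finger_force: 60.0
t: 2.98
eef_pos: [0.4321, -0.0549, 0.1506]
ee_rot: [0.006, 0.706, 0.708, 0.002]
force: [2.3, -0.3, -1.0]
width: 0.315
finger_force: 59.9
```

```bash
python3 -m handwheel '{"offset":[[-6.5,30,5],[-6.5,38,0],[-6.5,38,0],[-6.5,38,0],[-6.5,38,0],[-6.5,38,0],[-6.5,38,0],[-6.5,38,0]],"turn":[[0,0,-0.006],[0,0,-0.006],[0,0,-0.006],[0,0,-0.006],[0,0,-0.006],[0,0,-0.006],[0,0,-0.006],[0,0,0]]}'
python3 -m handwheel '{"offset":[[0,8,0],[0,0,0],[0,0,0]],"turn":[[0,0,0],[0,0,0],[0,0,0]]}'
```

```text
t: 3.65
eef_pos: [0.3747, 0.2446, 0.1483]
ee_rot: [0.0, 0.721, 0.693, 0.0]
force: [0.7, 0.1, -2.1]
width: 0.316
finger_force: 59.8
t: 3.9
eef_pos: [0.3752, 0.2508, 0.148]
ee_rot: [0.0, 0.72, 0.694, -0.0]
force: [-0.2, -1.0, -2.2]
width: 0.317
finger_force: 59.7
```

```bash
python3 -m handwheel '{"offset":[[4,-2,0],[0,0,-25],[0,0,-20],[0,0,-9],[0,0,-4],[0,0,-3],[0,0,0],[0,0,0]],"turn":[[0,0,-0.004],[0,0,0],[0,0,0],[0,0,0],[0,0,0],[0,0,0],[0,0,0],[0,0,0]]}'
python3 -m handwheel '{"offset":[[0,0,0],[0,0,0],[0,0,0],[0,0,0],[0,0,0],[0,0,30],[0,0,35],[0,0,0]],"turn":[[0,0,0],[0,0,0],[0,0,0],[0,0,0],[0,0,0],[0,0,0],[0,0,0],[0,0,0]]}' 0.7
python3 - <<'E'
from h import *
snap("top","t1");im=np.load("pics/raw_t1.npy")
for z in(.106,.04):
  for b in billets(im,z):print(z,b)
E
```

```text
t: 4.57
eef_pos: [0.3805, 0.2487, 0.0881]
ee_rot: [0.0, 0.723, 0.691, 0.001]
force: [-0.2, -0.8, -1.8]
width: 0.314
finger_force: 59.8
t: 5.23
eef_pos: [0.3833, 0.2502, 0.1581]
ee_rot: [0.002, 0.722, 0.692, 0.004]
force: [1.7, 0.6, 0.5]
width: 0.696
finger_force: 0.0
0.106 (781, -67, 61, 57, 177.9, [68, 154, 172])
0.106 (683, 2, 179, 36, 98.9, [64, 94, 128])
0.106 (599, -28, 179, 35, 98.9, [76, 106, 127])
0.106 (568, 677, 235, 115, 1.1, [59, 85, 106])
0.106 (515, -41, 175, 32, 85.0, [52, 74, 98])
0.106 (418, 387, 77, 58, 107.3, [54, 77, 129])
0.106 (379, 204, 93, 38, 88.9, [96, 129, 152])
0.04 (799, -74, 65, 60, 177.9, [68, 154, 172])
0.04 (695, -1, 189, 38, 98.9, [64, 94, 128])
0.04 (606, -32, 189, 37, 98.9, [76, 106, 127])
0.04 (574, 712, 248, 121, 1.1, [59, 85, 106])
0.04 (518, -46, 185, 34, 85.0, [52, 74, 98])
0.04 (416, 405, 82, 61, 107.3, [54, 77, 129])
0.04 (374, 212, 98, 40, 88.9, [96, 129, 152])
```

```bash
python3 -m handwheel '{"offset":[[17,-36,3],[17,-37,0],[17,-37,0],[17,-37,0],[17,-37,0],[17,-37,0],[17,-37,0],[15,-37,0]],"turn":[[0,0,-0.005],[0,0,-0.005],[0,0,-0.005],[0,0,-0.005],[0,0,-0.005],[0,0,-0.005],[0,0,-0.005],[0,0,-0.005]]}' 0.85
python3 -m handwheel '{"offset":[[0,0,0],[0,0,0],[0,0,0]],"turn":[[0,0,0],[0,0,0],[0,0,0]]}'
```

```text
t: 5.95
eef_pos: [0.5139, -0.0481, 0.1544]
ee_rot: [-0.0, 0.736, 0.677, -0.0]
force: [1.2, 0.0, 0.3]
width: 0.85
finger_force: 0.0
t: 6.2
eef_pos: [0.5128, -0.0459, 0.1542]
ee_rot: [-0.001, 0.736, 0.676, -0.0]
force: [0.4, 0.3, -0.7]
width: 0.847
finger_force: 0.0
```

```bash
python3 -m handwheel '{"offset":[[5,0,-30],[0,0,-35],[0,0,-35],[0,0,-22],[0,0,-13],[0,0,0],[0,0,0]],"turn":[[0,0,0],[0,0,0],[0,0,0],[0,0,0],[0,0,0],[0,0,0],[0,0,0]]}'
python3 -m handwheel '{"offset":[[0,0,0],[0,0,0],[0,0,0],[0,0,0],[0,0,0],[0,0,0]],"turn":[[0,0,0],[0,0,0],[0,0,0],[0,0,0],[0,0,0],[0,0,0]]}' 0
python3 -m handwheel '{"offset":[[0,0,20],[0,0,35],[0,0,35],[0,0,40],[0,0,0],[0,0,0]],"turn":[[0,0,0],[0,0,0],[0,0,0],[0,0,0],[0,0,0],[0,0,0]]}'
```

```text
t: 6.78
eef_pos: [0.5175, -0.0446, 0.0197]
ee_rot: [-0.001, 0.735, 0.678, -0.001]
force: [-0.1, -1.0, -0.0]
width: 0.851
finger_force: 0.0
t: 7.28
eef_pos: [0.5198, -0.0464, 0.0217]
ee_rot: [0.001, 0.736, 0.677, 0.001]
force: [-1.9, 0.4, 7.2]
width: 0.311
finger_force: 60.4
t: 7.78
eef_pos: [0.5205, -0.0468, 0.1532]
ee_rot: [0.003, 0.736, 0.677, 0.002]
force: [-0.3, 0.3, -1.0]
width: 0.316
finger_force: 59.8
```

```bash
python3 -m handwheel '{"offset":[[-5,37,5],[-5,37,0],[-5,37,0],[-5,37,0],[-5,37,0],[-5,37,0],[-5,37,0],[-5,37,0]],"turn":[[0,0,0.005],[0,0,0.005],[0,0,0.005],[0,0,0.005],[0,0,0.005],[0,0,0.005],[0,0,0.005],[0,0,0.005]]}'
python3 -m handwheel '{"offset":[[0,0,0],[0,0,0],[0,0,0]],"turn":[[0,0,0],[0,0,0],[0,0,0]]}'
```

```text
t: 8.45
eef_pos: [0.4766, 0.2511, 0.153]
ee_rot: [-0.001, 0.722, 0.691, -0.002]
force: [0.9, 0.1, -3.3]
width: 0.312
finger_force: 59.7
t: 8.7
eef_pos: [0.4774, 0.2493, 0.1534]
ee_rot: [-0.001, 0.722, 0.692, -0.002]
force: [-0.3, -0.7, -2.6]
width: 0.315
finger_force: 59.7
```

```bash
python3 -m handwheel '{"offset":[[2,1,-10],[0,0,-25],[0,0,-15],[0,0,-8],[0,0,-4],[0,0,-2],[0,0,0],[0,0,0]],"turn":[[0,0,0],[0,0,0],[0,0,0],[0,0,0],[0,0,0],[0,0,0],[0,0,0],[0,0,0]]}'
python3 -m handwheel '{"offset":[[0,0,0],[0,0,0],[0,0,0],[0,0,0],[0,0,0],[0,0,30],[0,0,38],[0,0,0]],"turn":[[0,0,0],[0,0,0],[0,0,0],[0,0,0],[0,0,0],[0,0,0],[0,0,0],[0,0,0]]}' 0.7
python3 -m handwheel '{"offset":[[17,-34,3],[17,-34,0],[17,-34,0],[17,-34,0],[17,-34,0],[17,-34,0],[13,-34,0],[5,-38,0]],"turn":[[0,0,0.023],[0,0,0.023],[0,0,0.023],[0,0,0.023],[0,0,0.023],[0,0,0.023],[0,0,0.023],[0,0,0.023]]}' 0.85
python3 -m handwheel '{"offset":[[0,0,0],[0,0,0],[0,0,0]],"turn":[[0,0,0],[0,0,0],[0,0,0]]}'
```

```text
t: 9.37
eef_pos: [0.4815, 0.2507, 0.0921]
ee_rot: [0.0, 0.723, 0.691, 0.001]
force: [0.6, -0.3, -2.3]
width: 0.318
finger_force: 59.7
t: 10.03
eef_pos: [0.4847, 0.2521, 0.1663]
ee_rot: [0.003, 0.722, 0.691, 0.005]
force: [1.2, -0.1, 0.8]
width: 0.7
finger_force: 0.0
t: 10.7
eef_pos: [0.6023, -0.0268, 0.1626]
ee_rot: [0.001, 0.655, 0.755, 0.001]
force: [0.9, 0.5, 0.2]
width: 0.851
finger_force: 0.0
t: 10.95
eef_pos: [0.6004, -0.0249, 0.1621]
ee_rot: [-0.0, 0.656, 0.755, 0.0]
force: [0.4, 0.2, -0.0]
width: 0.849
finger_force: 0.0
```

```bash
python3 -m handwheel '{"offset":[[6,-7,-30],[0,0,-35],[0,0,-35],[0,0,-28],[0,0,-16],[0,0,0],[0,0,0]],"turn":[[0,0,0.015],[0,0,0],[0,0,0],[0,0,0],[0,0,0],[0,0,0],[0,0,0]]}'
python3 -m handwheel '{"offset":[[0,0,0],[0,0,0],[0,0,0],[0,0,0],[0,0,0],[0,0,0]],"turn":[[0,0,0],[0,0,0],[0,0,0],[0,0,0],[0,0,0],[0,0,0]]}' 0
python3 -m handwheel '{"offset":[[0,0,20],[0,0,35],[0,0,35],[0,0,40],[0,0,0],[0,0,0]],"turn":[[0,0,0],[0,0,0],[0,0,0],[0,0,0],[0,0,0],[0,0,0]]}'
```

```text
t: 11.53
eef_pos: [0.6058, -0.0304, 0.0177]
ee_rot: [-0.001, 0.65, 0.76, -0.0]
force: [0.6, -0.4, 0.8]
width: 0.848
finger_force: 0.0
t: 12.03
eef_pos: [0.608, -0.0324, 0.0202]
ee_rot: [0.001, 0.65, 0.76, 0.001]
force: [-0.4, 1.3, 7.3]
width: 0.315
finger_force: 61.1
t: 12.53
eef_pos: [0.6088, -0.0328, 0.1519]
ee_rot: [0.003, 0.65, 0.76, 0.002]
force: [-0.6, 0.3, -3.1]
width: 0.316
finger_force: 60.0
```

```bash
python3 -m handwheel '{"offset":[[-4,35,5],[-4,35,0],[-4,35,0],[-4,35,0],[-4,35,0],[-3,35,0],[-3,35,0],[-3,35,0]],"turn":[[0,0,-0.0245],[0,0,-0.0245],[0,0,-0.0245],[0,0,-0.0245],[0,0,-0.0245],[0,0,-0.0245],[0,0,-0.0245],[0,0,-0.0245]]}'
python3 -m handwheel '{"offset":[[0,0,0],[0,0,0],[0,0,0]],"turn":[[0,0,0],[0,0,0],[0,0,0]]}'
```

```text
t: 13.2
eef_pos: [0.5758, 0.2491, 0.151]
ee_rot: [-0.001, 0.722, 0.692, -0.002]
force: [0.5, -0.5, -0.9]
width: 0.316
finger_force: 59.8
t: 13.45
eef_pos: [0.5765, 0.2474, 0.1514]
ee_rot: [-0.001, 0.721, 0.693, -0.001]
force: [-0.1, -0.2, -1.6]
width: 0.318
finger_force: 59.8
```

```bash
python3 -m handwheel '{"offset":[[3,1,-10],[0,0,-25],[0,0,-15],[0,0,-8],[0,0,-5],[0,0,-3],[0,0,0],[0,0,0]],"turn":[[0,0,-0.006],[0,0,0],[0,0,0],[0,0,0],[0,0,0],[0,0,0],[0,0,0],[0,0,0]]}'
python3 -m handwheel '{"offset":[[0,0,0],[0,0,0],[0,0,0],[0,0,0],[0,0,0],[0,0,30],[0,0,38],[0,0,0]],"turn":[[0,0,0],[0,0,0],[0,0,0],[0,0,0],[0,0,0],[0,0,0],[0,0,0],[0,0,0]]}' 0.7
python3 -m handwheel '{"offset":[[14,-31,4],[14,-31,0],[14,-31,0],[14,-31,0],[14,-31,0],[14,-31,0],[14,-31,0],[14,-31,0]],"turn":[[0,0,0.024],[0,0,0.024],[0,0,0.024],[0,0,0.024],[0,0,0.024],[0,0,0.024],[0,0,0.024],[0,0,0.024]]}' 0.85
python3 -m handwheel '{"offset":[[0,0,0],[0,0,0],[0,0,0]],"turn":[[0,0,0],[0,0,0],[0,0,0]]}'
```

```text
t: 14.12
eef_pos: [0.5814, 0.2487, 0.0881]
ee_rot: [0.0, 0.724, 0.69, 0.001]
force: [-1.2, -0.0, -2.2]
width: 0.318
finger_force: 59.8
t: 14.78
eef_pos: [0.5849, 0.2499, 0.1633]
ee_rot: [0.003, 0.723, 0.69, 0.005]
force: [1.5, 0.0, 2.0]
width: 0.698
finger_force: 0.0
t: 15.45
eef_pos: [0.6934, -0.0008, 0.1595]
ee_rot: [0.0, 0.654, 0.757, 0.0]
force: [0.5, 1.4, 0.1]
width: 0.852
finger_force: 0.0
t: 15.7
eef_pos: [0.6924, 0.0011, 0.1591]
ee_rot: [-0.0, 0.654, 0.756, 0.0]
force: [-0.8, 0.9, 0.4]
width: 0.855
finger_force: 0.0
```

```bash
python3 -m handwheel '{"offset":[[3,-3,-30],[0,0,-35],[0,0,-35],[0,0,-27],[0,0,-14],[0,0,0],[0,0,0]],"turn":[[0,0,0.012],[0,0,0],[0,0,0],[0,0,0],[0,0,0],[0,0,0],[0,0,0]]}'
python3 -m handwheel '{"offset":[[0,0,0],[0,0,0],[0,0,0],[0,0,0],[0,0,0],[0,0,0]],"turn":[[0,0,0],[0,0,0],[0,0,0],[0,0,0],[0,0,0],[0,0,0]]}' 0
python3 -m handwheel '{"offset":[[0,0,20],[0,0,35],[0,0,35],[0,0,40],[0,0,0],[0,0,0]],"turn":[[0,0,0],[0,0,0],[0,0,0],[0,0,0],[0,0,0],[0,0,0]]}'
```

```text
t: 16.28
eef_pos: [0.6955, -0.0011, 0.0185]
ee_rot: [-0.0, 0.649, 0.761, -0.0]
force: [0.7, -0.4, 0.2]
width: 0.851
finger_force: 0.0
t: 16.78
eef_pos: [0.6972, -0.0024, 0.0206]
ee_rot: [0.001, 0.65, 0.76, 0.001]
force: [0.3, 0.1, 6.2]
width: 0.317
finger_force: 60.6
t: 17.28
eef_pos: [0.6978, -0.0026, 0.1524]
ee_rot: [0.003, 0.65, 0.76, 0.002]
force: [-0.6, 0.5, -3.2]
width: 0.316
finger_force: 59.9
```

```bash
python3 -m handwheel '{"offset":[[-2,30,5],[-2,31,0],[-2,31,0],[-2,31,0],[-2,31,0],[-2,31,0],[-2,31,0],[-1,31,0]],"turn":[[0,0,-0.0245],[0,0,-0.0245],[0,0,-0.0245],[0,0,-0.0245],[0,0,-0.0245],[0,0,-0.0245],[0,0,-0.0245],[0,0,-0.0245]]}'
python3 -m handwheel '{"offset":[[0,0,0],[0,0,0],[0,0,0]],"turn":[[0,0,0],[0,0,0],[0,0,0]]}'
```

```text
t: 17.95
eef_pos: [0.6787, 0.2459, 0.1503]
ee_rot: [-0.001, 0.721, 0.693, -0.002]
force: [0.6, -0.0, -3.3]
width: 0.316
finger_force: 59.7
t: 18.2
eef_pos: [0.6795, 0.2444, 0.151]
ee_rot: [-0.001, 0.72, 0.693, -0.002]
force: [0.0, -0.4, -3.2]
width: 0.317
finger_force: 59.7
```

```bash
python3 -m handwheel '{"offset":[[0,0,-10],[0,0,-25],[0,0,-15],[0,0,-8],[0,0,-3],[0,0,-2],[0,0,0],[0,0,0]],"turn":[[0,0,-0.006],[0,0,0],[0,0,0],[0,0,0],[0,0,0],[0,0,0],[0,0,0],[0,0,0]]}'
python3 -m handwheel '{"offset":[[0,0,0],[0,0,0],[0,0,0],[0,0,0],[0,0,0],[0,0,30],[0,0,38],[0,0,0]],"turn":[[0,0,0],[0,0,0],[0,0,0],[0,0,0],[0,0,0],[0,0,0],[0,0,0],[0,0,0]]}' 0.7
python3 -m handwheel '{"offset":[[-9,-37,6],[-9,-37,6],[-9,-37,6],[-9,-37,6],[-9,-37,6],[-9,-37,6],[-9,-37,6],[-9,-37,0]],"turn":[[0,0,0.05],[0,0,0.05],[0,0,0.05],[0,0,0.05],[0,0,0.05],[0,0,0.05],[0,0,0.05],[0,0,0.05]]}'
python3 -m handwheel '{"offset":[[-9,-37,0],[-9,-37,0],[-9,-37,0],[-9,-37,0],[-9,-37,0],[-9,-37,0],[0,-36,0],[0,0,0]],"turn":[[0,0,0.05],[0,0,0.05],[0,0,0.05],[0,0,0.05],[0,0,0.05],[0,0,0.05],[0,0,0.05],[0,0,0]]}'
python3 - <<'E'
from h import *
snap("top","t2",(130,100,350,300),3);im=np.load("pics/raw_t2.npy")
for b in billets(im,.106):print(b)
p=snap("wrist","w2",None,1.5);print(np.array(p["view"]).tolist(),bot.get_obs()["eef_pos"])
E
```

```text
t: 18.87
eef_pos: [0.6815, 0.2448, 0.0914]
ee_rot: [0.0, 0.723, 0.691, 0.001]
force: [-0.9, -0.2, -1.7]
width: 0.315
finger_force: 59.8
t: 19.53
eef_pos: [0.6849, 0.2458, 0.1674]
ee_rot: [0.003, 0.723, 0.691, 0.005]
force: [1.1, 0.4, 2.6]
width: 0.699
finger_force: 0.0
t: 20.2
eef_pos: [0.609, -0.053, 0.2024]
ee_rot: [0.002, 0.57, 0.822, 0.001]
force: [0.8, -0.5, -0.6]
width: 0.698
finger_force: 0.0
t: 20.87
eef_pos: [0.5537, -0.3162, 0.201]
ee_rot: [0.002, 0.421, 0.907, -0.002]
force: [-0.7, -0.4, 1.0]
width: 0.698
finger_force: 0.0
(781, -67, 61, 57, 177.9, [76, 171, 191])
(680, 244, 191, 40, 87.0, [73, 105, 141])
(580, 246, 192, 39, 87.2, [87, 119, 141])
(568, 675, 235, 118, 1.1, [67, 95, 119])
(481, 249, 188, 34, 87.6, [60, 83, 108])
(408, 302, 241, 73, 89.1, [91, 123, 159])
[[0.7648808888352844, 0.6441713144529247, -0.0007372452363769129, -0.2219151001215101], [-0.616910679437384, 0.7321815740544997, -0.28867171009848286, 0.596998800003201], [-0.18541423756187858, 0.22125428866141406, 0.957427856424849, -0.167515277998735], [0.0, 0.0, 0.0, 1.0]] [ 0.55432343 -0.31074032  0.20039249]
```

View pics/t2.png

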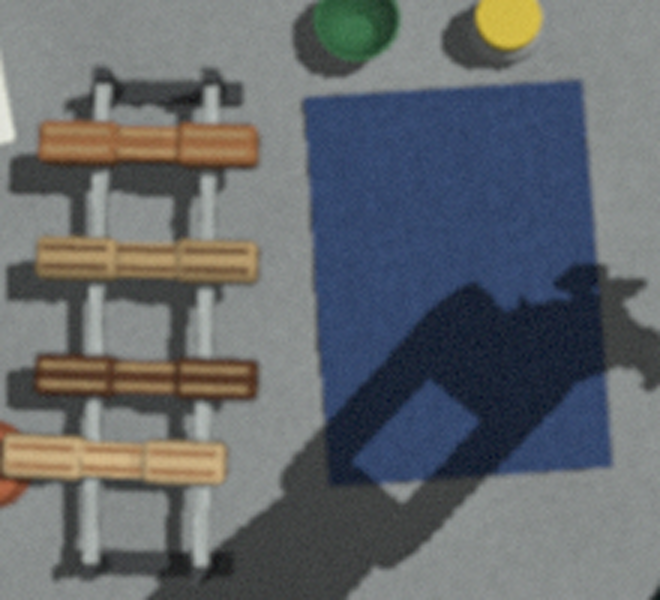

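View pics/w2.png

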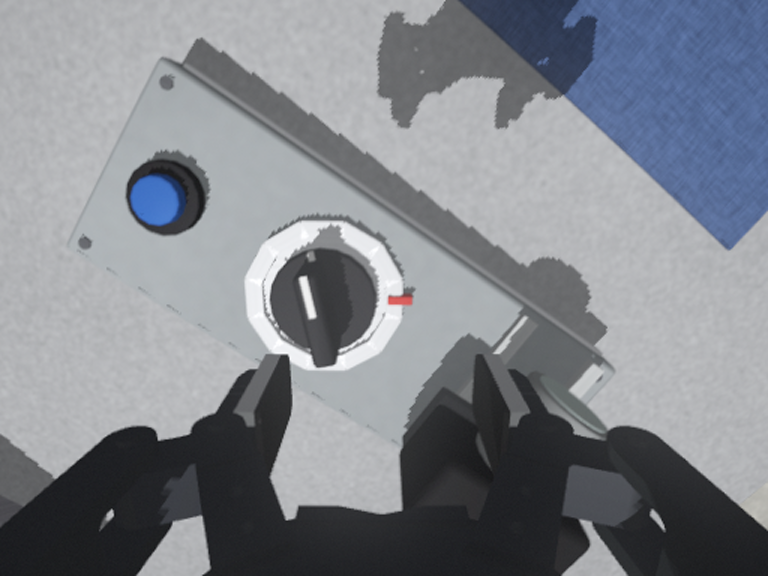

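The pale billet has been knocked: it now spans (5,456)–(225,464) in the crop, about 30 mm off to the left. The other three lie square at x≈680, 580 and 481. In the wrist view the pointer runs (304,277)–(313,318), the tab is at (400,300) and the button at (157,200).

Run:
```python
from h import *
e=ray("top",(np.array([(5,456),(225,464)])+.5)/3-.5+[130,100],.106);d=e[0]-e[1]
print("a",e.mean(0),np.linalg.norm(d),np.degrees(np.arctan2(d[1],d[0])))
p=bot.camera_params("wrist")
W=lambda pts,z:ray("wrist",(np.array(pts,float)+.5)/1.5-.5,z,p)
k=W([(326,295)],.045)[0];t=W([(400,300)],.048)[0];print("knob",k,"tab",t,np.linalg.norm(t-k))
q=W([(304,277),(313,318)],.09);v=q[0]-q[1];print("ptr",q,np.degrees(np.arctan2(v[1],v[0])))
bb=W([(298,265),(319,264),(309,366),(337,362)],.09);print(bb,bb.mean(0))
t=t-k;print("tabang",np.degrees(np.arctan2(t[1],t[0])),"button",W([(157,200)],.06),W([(157,200)],.05))
c=W([(162,58),(70,245)],.04);d=c[1]-c[0];print("end edge ang",np.degrees(np.arctan2(d[1],d[0])),c)
```

```text
a [0.41169695 0.27602691] 0.1867255161169718 86.93526857402311
knob [ 0.53907512 -0.34861627] tab [ 0.57707171 -0.31967252] 0.047764856840323236
ptr [[ 0.51871736 -0.33362479]
 [ 0.53685249 -0.34912398]] 139.48114441906986
[[ 0.51220092 -0.33040675]
 [ 0.52046679 -0.32271721]
 [ 0.55301285 -0.37380881]
 [ 0.56367502 -0.36146538]] [ 0.5373389  -0.34709954]
tabang 37.29818548726083 button [[ 0.42577241 -0.36191172]] [[ 0.42278144 -0.36583452]]
end edge ang -84.0175343014018 [[ 0.37684459 -0.29860975]
 [ 0.39076368 -0.43143203]]
```

```bash
python3 -m handwheel '{"offset":[[-9,37,0],[-9,37,0],[-9,37,0],[-9,37,0],[-9,37,0],[-9,37,0],[-9,37,0],[-9,37,0]],"turn":[[0,0,-0.047],[0,0,-0.047],[0,0,-0.047],[0,0,-0.047],[0,0,-0.047],[0,0,-0.047],[0,0,-0.047],[0,0,-0.047]]}' 0.65
python3 -m handwheel '{"offset":[[-9,37,0],[-9,37,0],[-9,37,0],[-9,37,0],[-9,37,0],[-9,37,0],[-9,37,0],[-9,37,0]],"turn":[[0,0,-0.047],[0,0,-0.047],[0,0,-0.047],[0,0,-0.047],[0,0,-0.047],[0,0,-0.047],[0,0,-0.047],[0,0,-0.047]]}'
python3 -m handwheel '{"offset":[[0,0,-20],[0,0,-15],[0,0,0],[0,0,0]],"turn":[[0,0,0],[0,0,0],[0,0,0],[0,0,0]]}'
python3 - <<'E'
from h import *
p=snap("wrist","w3",None,1.5)
u=bot.get_obs();print(u["eef_pos"],u["ee_rot"]);im=np.load("pics/raw_w3.npy").astype(int)
print((proj("wrist",[[.412,.276,.106],[.412,.371,.106],[.412,.181,.106]],p)*1.5).round())
E
```

```text
t: 21.63
eef_pos: [0.4815, -0.01, 0.2005]
ee_rot: [0.0, 0.582, 0.813, 0.0]
force: [0.6, 0.4, 0.3]
width: 0.651
finger_force: 0.0
t: 22.3
eef_pos: [0.4085, 0.2857, 0.2006]
ee_rot: [-0.0, 0.724, 0.69, 0.0]
force: [1.0, -0.6, 0.2]
width: 0.649
finger_force: 0.0
t: 22.63
eef_pos: [0.409, 0.2835, 0.1648]
ee_rot: [-0.0, 0.723, 0.691, -0.001]
force: [-0.5, -0.4, 0.6]
width: 0.653
finger_force: 0.0
[0.41010686 0.2833504  0.16577362] [-7.35885196e-05  7.23242692e-01  6.90593947e-01  6.12031112e-05]
[[389. 336.]
 [379. 107.]
 [397. 510.]]
```

View pics/w3.png

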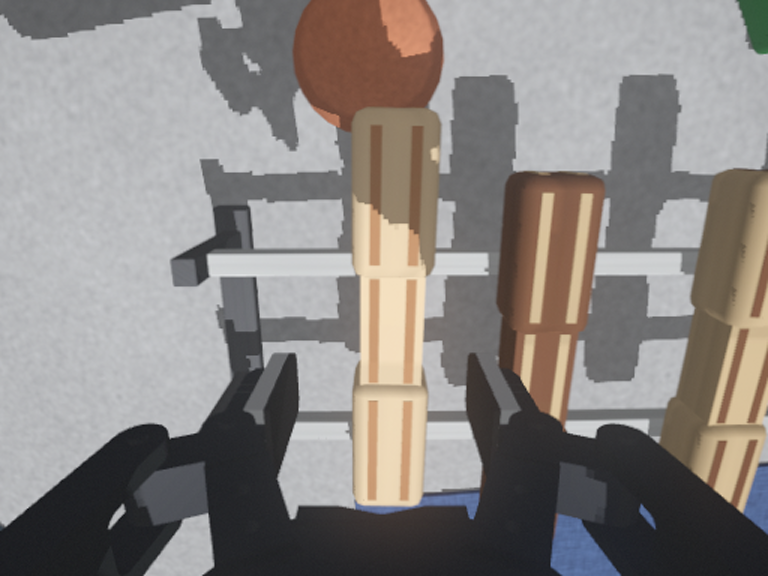

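```bash
python3 -m handwheel '{"offset":[[2,-7,-20],[0,0,-25],[0,0,-20],[0,0,-10],[0,0,0],[0,0,0]],"turn":[[0,0,-0.005],[0,0,0],[0,0,0],[0,0,0],[0,0,0],[0,0,0]]}'
python3 -m handwheel '{"offset":[[0,0,0],[0,0,0],[0,0,0],[0,0,0],[0,0,0],[0,0,0]],"turn":[[0,0,0],[0,0,0],[0,0,0],[0,0,0],[0,0,0],[0,0,0]]}' 0
python3 -m handwheel '{"offset":[[0,0,20],[0,0,20],[-16,-10,0],[-16,-10,0],[0,0,0],[0,0,0],[0,0,0]],"turn":[[0,0,0],[0,0,0],[0,0,0],[0,0,0],[0,0,0],[0,0,0],[0,0,0]]}'
```

```text
t: 23.18
eef_pos: [0.4132, 0.2758, 0.0911]
ee_rot: [0.0, 0.725, 0.688, 0.0]
force: [0.4, 0.1, 0.4]
width: 0.648
finger_force: 0.0
t: 23.68
eef_pos: [0.414, 0.2764, 0.0921]
ee_rot: [0.001, 0.725, 0.689, 0.002]
force: [0.3, 0.6, 6.4]
width: 0.314
finger_force: 60.3
t: 24.27
eef_pos: [0.3812, 0.256, 0.1307]
ee_rot: [0.0, 0.725, 0.688, 0.001]
force: [0.1, 1.3, -1.0]
width: 0.313
finger_force: 59.6
```

```bash
python3 -m handwheel '{"offset":[[0,0,-15],[0,0,-12],[0,0,-8],[0,0,-3],[0,0,0],[0,0,0]],"turn":[[0,0,0.01],[0,0,0],[0,0,0],[0,0,0],[0,0,0],[0,0,0]]}'
python3 -m handwheel '{"offset":[[0,0,0],[0,0,0],[0,0,0],[0,0,0],[0,0,0],[0,0,30],[0,0,40],[0,0,0]],"turn":[[0,0,0],[0,0,0],[0,0,0],[0,0,0],[0,0,0],[0,0,0],[0,0,0],[0,0,0]]}' 0.7
python3 -m handwheel '{"offset":[[9,-37,6],[9,-37,6],[9,-37,6],[9,-37,6],[9,-37,6],[9,-37,0],[9,-37,0],[9,-37,0]],"turn":[[0,0,0.05],[0,0,0.05],[0,0,0.05],[0,0,0.05],[0,0,0.05],[0,0,0.05],[0,0,0.05],[0,0,0.05]]}'
python3 -m handwheel '{"offset":[[10,-38,0],[10,-38,0],[10,-38,0],[10,-38,0],[10,-38,0],[10,-38,0],[10,-38,0],[10,-38,0]],"turn":[[0,0,0.05],[0,0,0.05],[0,0,0.05],[0,0,0.05],[0,0,0.05],[0,0,0.05],[0,0,0.05],[0,0,0.05]]}'
python3 -m handwheel '{"offset":[[0,0,0],[0,0,0],[0,0,0]],"turn":[[0,0,0],[0,0,0],[0,0,0]]}'
python3 - <<'E'
from h import *
snap("top","t4");im=np.load("pics/raw_t4.npy")
for b in billets(im,.106):print(b)
E
```

```text
t: 24.77
eef_pos: [0.3813, 0.256, 0.0925]
ee_rot: [0.0, 0.722, 0.692, 0.0]
force: [0.6, -0.4, -2.0]
width: 0.314
finger_force: 59.6
t: 25.43
eef_pos: [0.3847, 0.2573, 0.1689]
ee_rot: [0.002, 0.722, 0.692, 0.005]
force: [2.9, 0.3, 0.9]
width: 0.697
finger_force: 0.0
t: 26.1
eef_pos: [0.4531, -0.0422, 0.1928]
ee_rot: [0.001, 0.569, 0.822, 0.0]
force: [-0.2, 0.8, -0.8]
width: 0.699
finger_force: 0.0
t: 26.77
eef_pos: [0.5329, -0.3463, 0.1921]
ee_rot: [0.0, 0.394, 0.919, -0.0]
force: [1.3, 0.4, 0.0]
width: 0.704
finger_force: 0.0
t: 27.02
eef_pos: [0.5324, -0.344, 0.1916]
ee_rot: [-0.001, 0.396, 0.918, 0.0]
force: [0.1, -0.3, 0.3]
width: 0.702
finger_force: 0.0
(781, -67, 61, 57, 177.9, [76, 170, 189])
(680, 244, 191, 40, 87.0, [72, 104, 140])
(580, 247, 192, 39, 87.3, [86, 118, 140])
(568, 677, 235, 115, 1.1, [66, 94, 118])
(481, 249, 189, 34, 87.6, [59, 83, 107])
(398, 291, 264, 75, 82.9, [89, 121, 160])
```

```bash
python3 -m handwheel '{"offset":[[6.5,-5,-30],[0,0,-35],[0,0,-30],[0,0,-20],[0,0,-6],[0,0,0],[0,0,0]],"turn":[[0,0,0.05],[0,0,0],[0,0,0],[0,0,0],[0,0,0],[0,0,0],[0,0,0]]}' 0.6
python3 -m handwheel '{"offset":[[0,0,0],[0,0,0],[0,0,0],[0,0,0],[0,0,0],[0,0,0],[0,0,0]],"turn":[[0,0,0],[0,0,0],[0,0,0],[0,0,0],[0,0,0],[0,0,0],[0,0,0]]}' 0
```

```text
t: 27.65
eef_pos: [0.5399, -0.3489, 0.0726]
ee_rot: [0.001, 0.372, 0.928, -0.0]
force: [0.3, -0.7, 0.9]
width: 0.596
finger_force: 0.0
t: 28.23
eef_pos: [0.5378, -0.3524, 0.0738]
ee_rot: [0.0, 0.372, 0.928, -0.003]
force: [-10.7, -5.6, 8.9]
width: 0.151
finger_force: 60.5
```

```bash
python3 -m handwheel '{"offset":[[-1.5,-1,0],[0,0,0],[0,0,0],[0,0,0],[0,0,0],[0,0,0],[0,0,0],[0,0,0]],"turn":[[0,0,0],[0,0,-0.1],[0,0,-0.1],[0,0,-0.1],[0,0,-0.1],[0,0,-0.1],[0,0,-0.1],[0,0,-0.1]]}'
python3 -m handwheel '{"offset":[[0,0,0],[0,0,0],[0,0,0],[0,0,0],[0,0,0],[0,0,0],[0,0,0],[0,0,0]],"turn":[[0,0,-0.1],[0,0,-0.1],[0,0,-0.1],[0,0,-0.1],[0,0,-0.1],[0,0,-0.1],[0,0,-0.1],[0,0,-0.1]]}'
python3 -m handwheel '{"offset":[[0,0,0],[0,0,0],[0,0,0],[0,0,0],[0,0,0]],"turn":[[0,0,-0.1],[0,0,-0.1],[0,0,0],[0,0,0],[0,0,0]]}'
```

```text
t: 28.9
eef_pos: [0.539, -0.3519, 0.0739]
ee_rot: [0.003, 0.67, 0.743, -0.0]
force: [1.8, -0.4, 3.0]
width: 0.153
finger_force: 59.9
t: 29.57
eef_pos: [0.5406, -0.3524, 0.0739]
ee_rot: [0.004, 0.906, 0.423, 0.002]
force: [8.0, -3.9, -2.2]
width: 0.157
finger_force: 59.3
t: 29.98
eef_pos: [0.5409, -0.3528, 0.074]
ee_rot: [0.004, 0.943, 0.333, 0.003]
force: [8.7, -5.2, -3.7]
width: 0.151
finger_force: 59.2
```

```bash
python3 -m handwheel '{"offset":[[0,0,0],[0,0,0],[0,0,0],[0,0,0],[0,0,0],[0,0,0]],"turn":[[0,0,0],[0,0,0],[0,0,0],[0,0,0],[0,0,0],[0,0,0]]}' 0.5
python3 -m handwheel '{"offset":[[0,0,20],[0,0,35],[0,0,35],[-15,15,35],[-15,15,20],[-15,15,0],[0,0,0],[0,0,0]],"turn":[[0,0,0],[0,0,0],[0,0,0],[0,0,0.05],[0,0,0.05],[0,0,0],[0,0,0],[0,0,0]]}'
python3 - <<'E'
from h import *
import json
p=snap("wrist","w5",None,1.5);json.dump({k:np.array(v).tolist() for k,v in p.items()},open("p5.json","w"))
snap("top","t5",(130,100,440,300),2.5)
im=np.load("pics/raw_t5.npy")
hsv=cv2.cvtColor(im.astype(np.uint8),cv2.COLOR_BGR2HSV)
print((proj("wrist",[[.539,-.349,.045],[.577,-.3185,.048]],p)*1.5).round())
E
```

```text
t: 30.48
eef_pos: [0.5375, -0.3502, 0.0713]
ee_rot: [-0.0, 0.943, 0.333, -0.0]
force: [0.3, -0.2, -0.2]
width: 0.5
finger_force: 0.0
t: 31.15
eef_pos: [0.4924, -0.3048, 0.2168]
ee_rot: [0.0, 0.925, 0.38, 0.0]
force: [0.3, 0.0, 0.3]
width: 0.498
finger_force: 0.0
[[477. 257.]
 [490. 184.]]
```

View pics/w5.png

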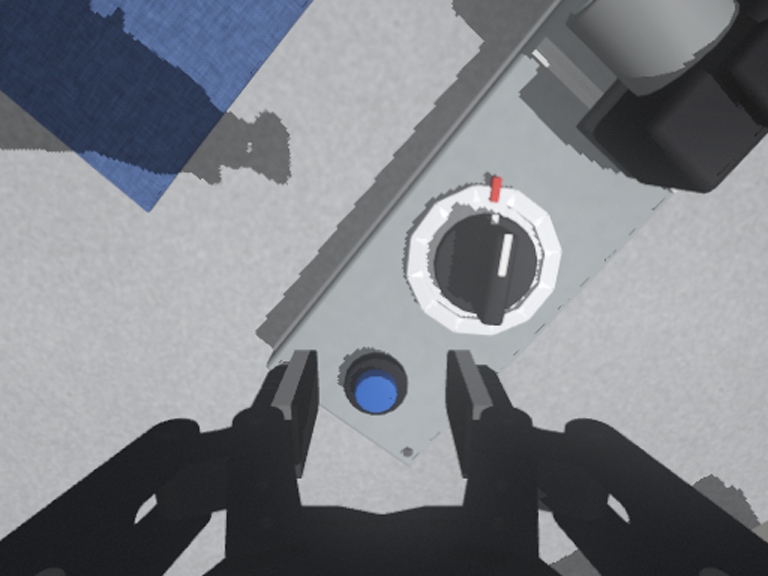

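View pics/t5.png

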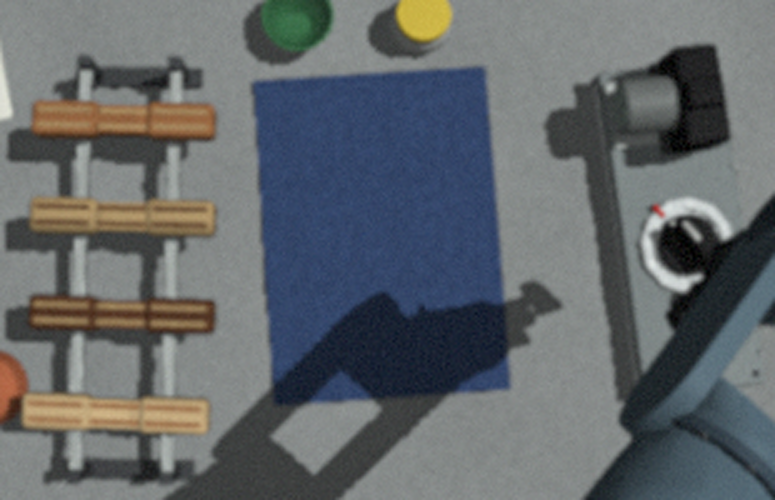

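The four billets lie across the rails, with the pale one spanning (23,411)–(208,414). The pointer (507,235)–(501,275) and the disc mark at (496,217) look aligned with the tab at (496,190).

Run:
```python
from h import *
import json
p=json.load(open("p5.json"))
W=lambda pts,z:ray("wrist",(np.array(pts,float)+.5)/1.5-.5,z,p)
A=lambda v:np.degrees(np.arctan2(v[1],v[0])).round(1)
k=W([(484,258)],.045)[0];t=W([(496,189)],.048)[0];q=W([(507,235),(501,275)],.09);m=W([(496,217)],.055)[0]
print(k,"tab",A(t-k),np.linalg.norm(t-k),"ptr",A(q[0]-q[1]),"mark",A(m-k),"tip",A(q[0]-k))
bb=W([(491,321),(513,225)],.09);print(A(bb[1]-bb[0]))
print("btn",W([(376,393)],.06),W([(376,393)],.05))
e=ray("top",(np.array([(23,411),(208,414.5)])+.5)/2.5-.5+[130,100],.106);d=e[0]-e[1];print("a",e.mean(0),np.linalg.norm(d),A(d))
e=ray("top",(np.array([(30,313),(214,316)])+.5)/2.5-.5+[130,100],.106);d=e[0]-e[1];print("c",e.mean(0),np.linalg.norm(d),A(d))
print(A(ray("top",[[0,0]],0)[0]))
```

```text
[ 0.54177563 -0.35250686] tab 39.3 0.045901684923490844 ptr 40.4 mark 37.2 tip 39.8
36.1
btn [[ 0.42508653 -0.36600197]] [[ 0.42095364 -0.36989641]]
a [0.38173146 0.25653083] 0.1875968312381671 88.0
c [0.48025896 0.2480371 ] 0.1870808707455135 87.8
35.2
```

```bash
python3 -m handwheel '{"offset":[[-23,-20,0],[-23,-20,0],[-21,-19,0],[0,0,-35],[0,0,-35],[0,0,-35],[0,0,-20],[0,0,0]],"turn":[[0,0,0],[0,0,0],[0,0,0],[0,0,0],[0,0,0],[0,0,0],[0,0,0],[0,0,0]]}' 0
python3 -m handwheel '{"offset":[[0,0,0],[0,0,0],[0,0,-4],[0,0,-4],[0,0,0],[0,0,0]],"turn":[[0,0,0],[0,0,0],[0,0,0],[0,0,0],[0,0,0],[0,0,0]]}'
```

```text
t: 31.92
eef_pos: [0.423, -0.3615, 0.0851]
ee_rot: [-0.005, 0.925, 0.379, -0.001]
force: [-0.3, 0.9, -1.2]
width: -0.004
finger_force: 0.0
t: 32.42
eef_pos: [0.4259, -0.3643, 0.0838]
ee_rot: [0.0, 0.925, 0.38, 0.0]
force: [-0.1, 0.4, -0.3]
width: -0.002
finger_force: 0.0
```

```bash
for i in 1; do python3 -m handwheel '{"offset":[[0,0,-5],[0,0,0],[0,0,0]],"turn":[[0,0,0],[0,0,0],[0,0,0]]}'
python3 -m handwheel '{"offset":[[0,0,-4],[0,0,0],[0,0,0]],"turn":[[0,0,0],[0,0,0],[0,0,0]]}'
python3 -m handwheel '{"offset":[[0,0,-3],[0,0,0],[0,0,0]],"turn":[[0,0,0],[0,0,0],[0,0,0]]}'
python3 -m handwheel '{"offset":[[0,0,-3],[0,0,0],[0,0,0]],"turn":[[0,0,0],[0,0,0],[0,0,0]]}'; done | egrep 'eef|force: \['
```

```text
eef_pos: [0.4255, -0.364, 0.078]
force: [-0.1, 0.1, -0.4]
eef_pos: [0.4255, -0.364, 0.074]
force: [0.2, -0.8, -0.2]
eef_pos: [0.4258, -0.3644, 0.0714]
force: [-0.1, 0.8, 2.4]
eef_pos: [0.4259, -0.3645, 0.0685]
force: [-0.6, 0.3, 2.6]
```

```bash
for i in 1; do python3 -m handwheel '{"offset":[[0,0,-2],[0,0,0],[0,0,0]],"turn":[[0,0,0],[0,0,0],[0,0,0]]}'
python3 -m handwheel '{"offset":[[0,0,-1.5],[0,0,0],[0,0,0]],"turn":[[0,0,0],[0,0,0],[0,0,0]]}'
python3 -m handwheel '{"offset":[[0,0,-1],[0,0,0],[0,0,0]],"turn":[[0,0,0],[0,0,0],[0,0,0]]}'; done | egrep 'eef|force: \['
```

```text
eef_pos: [0.4259, -0.3645, 0.067]
force: [-1.2, 1.1, 9.4]
eef_pos: [0.426, -0.3645, 0.0668]
force: [-4.0, 4.9, 18.5]
eef_pos: [0.4261, -0.3646, 0.0666]
force: [-5.8, 7.2, 25.8]
```

```bash
python3 -m handwheel '{"offset":[[0,0,10],[0,0,35],[0,0,35],[38,4,30],[38,4,0],[38,4,0],[0,0,0],[0,0,0]],"turn":[[0,0,0],[0,0,0],[0,0,0],[0,0,-0.05],[0,0,-0.05],[0,0,0],[0,0,0],[0,0,0]]}' 0
python3 -m handwheel '{"offset":[[0,0,0],[0,0,0],[0,0,0],[0,0,0]],"turn":[[0,0,0],[0,0,0],[0,0,0],[0,0,0]]}' 0.5
python3 - <<'E'
from h import *
snap("top","t6");im=np.load("pics/raw_t6.npy")
for b in billets(im,.106):print(b)
E
```

```text
t: 34.83
eef_pos: [0.5353, -0.3517, 0.1684]
ee_rot: [-0.001, 0.943, 0.334, -0.0]
force: [-1.0, 0.8, 0.3]
width: 0.0
finger_force: 0.0
t: 35.17
eef_pos: [0.5334, -0.3531, 0.1696]
ee_rot: [-0.0, 0.943, 0.332, -0.0]
force: [1.3, 0.2, 0.4]
width: 0.5
finger_force: 0.0
(781, -67, 62, 59, 151.8, [76, 170, 189])
(680, 244, 191, 40, 87.0, [72, 105, 141])
(580, 246, 192, 39, 87.3, [86, 118, 139])
(568, 676, 235, 117, 1.1, [66, 94, 118])
(481, 249, 188, 34, 87.6, [59, 82, 107])
(398, 291, 264, 75, 82.9, [89, 121, 159])
```

```bash
python3 -m handwheel '{"offset":[[6.5,1,-20],[0,0,-35],[0,0,-30],[0,0,-12],[0,0,0],[0,0,0]],"turn":[[0,0,0],[0,0,0],[0,0,0],[0,0,0],[0,0,0],[0,0,0]]}'
python3 -m handwheel '{"offset":[[0,0,0],[0,0,0],[0,0,0],[0,0,0],[0,0,0],[0,0,0]],"turn":[[0,0,0],[0,0,0],[0,0,0],[0,0,0],[0,0,0],[0,0,0]]}' 0
python3 -m handwheel '{"offset":[[0,0,0],[0,0,0],[0,0,0],[0,0,0],[0,0,0],[0,0,0],[0,0,0],[0,0,0]],"turn":[[0,0,0.1],[0,0,0.1],[0,0,0.1],[0,0,0.1],[0,0,0.1],[0,0,0.1],[0,0,0.1],[0,0,0.1]]}'
python3 -m handwheel '{"offset":[[0,0,0],[0,0,0],[0,0,0],[0,0,0],[0,0,0],[0,0,0],[0,0,0],[0,0,0]],"turn":[[0,0,0.1],[0,0,0.1],[0,0,0.1],[0,0,0.1],[0,0,0.1],[0,0,0.1],[0,0,0.1],[0,0,0.1]]}'
```

```text
t: 35.72
eef_pos: [0.5406, -0.352, 0.0728]
ee_rot: [-0.0, 0.943, 0.333, -0.0]
force: [-0.2, -1.0, -0.7]
width: 0.502
finger_force: 0.0
t: 36.22
eef_pos: [0.5416, -0.3525, 0.0752]
ee_rot: [0.001, 0.943, 0.333, 0.001]
force: [-2.7, 2.4, 5.5]
width: 0.155
finger_force: 59.4
t: 36.88
eef_pos: [0.5398, -0.3514, 0.0752]
ee_rot: [-0.001, 0.737, 0.676, -0.001]
force: [-12.2, 5.8, 14.0]
width: 0.152
finger_force: 60.5
t: 37.55
eef_pos: [0.5378, -0.352, 0.0752]
ee_rot: [-0.003, 0.416, 0.909, -0.001]
force: [-19.7, 3.7, 17.2]
width: 0.151
finger_force: 61.0
```

```bash
python3 -m handwheel '{"offset":[[-2.5,0,0],[0,0,0],[0,0,-0.5],[0,0,0],[0,0,0],[0,0,0],[0,0,0],[0,0,0]],"turn":[[0,0,0.1],[0,0,0.1],[0,0,0.1],[0,0,0.1],[0,0,0.1],[0,0,0.1],[0,0,0.1],[0,0,0.1]]}'
python3 -m handwheel '{"offset":[[0,0,0],[0,0,0],[0,0,0]],"turn":[[0,0,0.04],[0,0,0],[0,0,0]]}'
python3 -c "
from workcell import bot
o=bot.get_obs();print(o['moment'],o['joints'])"
```

```text
t: 38.22
eef_pos: [0.5365, -0.3539, 0.0752]
ee_rot: [-0.001, 0.029, 1.0, -0.002]
force: [-14.7, -3.1, 12.8]
width: 0.149
finger_force: 60.4
t: 38.47
eef_pos: [0.5366, -0.354, 0.0752]
ee_rot: [-0.001, 0.011, 1.0, -0.002]
force: [-13.8, -1.5, 12.6]
width: 0.154
finger_force: 60.4
[-0.11615982  2.37236835  0.02038192] [-0.76540744  0.51148574  1.53685875 -0.00484985  1.09310736 -2.3113837 ]
```

```bash
for i in 1 2; do 
python3 -m handwheel '{"offset":[[0,0,0],[0,0,0]],"turn":[[0,0,0.04],[0,0,0]]}' | egrep 'rot|force: \['
python3 -c "
from workcell import bot
print(bot.get_obs()['moment'])"
python3 -m handwheel '{"offset":[[0,0,0],[0,0,0]],"turn":[[0,0,0.04],[0,0,0]]}' | egrep 'rot|force: \['
python3 -c "
from workcell import bot
print(bot.get_obs()['moment'])"
done
```

```text
ee_rot: [-0.001, -0.009, 1.0, -0.002]
force: [-14.3, -2.3, 13.4]
[-0.15154763  2.29754375  0.01305715]
ee_rot: [-0.001, -0.029, 1.0, -0.002]
force: [-13.7, -2.4, 12.9]
[-0.23948848  2.35535421  0.04755878]
ee_rot: [-0.001, -0.049, 0.999, -0.002]
force: [-14.6, -2.4, 12.1]
[-0.28766589  2.33914885 -0.04718863]
ee_rot: [-0.001, -0.068, 0.998, -0.001]
force: [-13.4, -3.2, 12.3]
[-0.29993838  2.43448481 -1.50664805]
```

```bash
python3 -m handwheel '{"offset":[[0,0,0],[0,0,0],[0,0,0],[0,0,0],[0,0,20],[0,0,35],[0,0,35],[0,0,35]],"turn":[[0,0,-0.015],[0,0,0],[0,0,0],[0,0,0],[0,0,0],[0,0,0],[0,0,0],[0,0,0]]}' 0.5
python3 -m handwheel '{"offset":[[-8,30,0],[-8,37,0],[-8,37,0],[-8,37,0],[-8,37,0],[-9,37,0],[-9,37,0],[-9,37,0]],"turn":[[0,0,-0.1],[0,0,-0.1],[0,0,-0.1],[0,0,-0.1],[0,0,-0.1],[0,0,-0.1],[0,0,-0.1],[0,0,-0.1]]}' 0.7
python3 -m handwheel '{"offset":[[-9,37,0],[-9,37,0],[-9,37,0],[-9,37,0],[-9,37,0],[-9,37,0],[-9,37,0],[-9,37,0]],"turn":[[0,0,-0.1],[0,0,-0.1],[0,0,-0.1],[0,0,-0.1],[0,0,-0.1],[0,0,-0.1],[0,0,-0.1],[0,0,-0.1]]}'
python3 -m handwheel '{"offset":[[0,20,-20],[0,0,-10],[0,0,0],[0,0,0]],"turn":[[0,0,-0.1],[0,0,0],[0,0,0],[0,0,0]]}'
python3 - <<'E'
from h import *
snap("top","t7");im=np.load("pics/raw_t7.npy")
for b in billets(im,.106):print(b)
E
```

```text
t: 39.8
eef_pos: [0.5382, -0.3511, 0.1979]
ee_rot: [-0.0, -0.061, 0.998, 0.001]
force: [0.2, -0.5, -0.1]
width: 0.499
finger_force: 0.0
t: 40.47
eef_pos: [0.4707, -0.0608, 0.1971]
ee_rot: [0.0, 0.335, 0.942, 0.0]
force: [1.0, -0.2, 0.1]
width: 0.704
finger_force: 0.0
t: 41.13
eef_pos: [0.3992, 0.2326, 0.1974]
ee_rot: [0.0, 0.672, 0.74, 0.0]
force: [1.2, 0.3, 0.5]
width: 0.696
finger_force: 0.0
t: 41.47
eef_pos: [0.3994, 0.2502, 0.1665]
ee_rot: [-0.0, 0.706, 0.708, -0.001]
force: [-0.2, 0.7, 0.0]
width: 0.699
finger_force: 0.0
(781, -67, 61, 57, 177.9, [69, 158, 176])
(679, 244, 191, 39, 88.1, [67, 97, 131])
(580, 247, 192, 39, 87.2, [79, 110, 130])
(568, 676, 235, 117, 1.1, [61, 87, 109])
(481, 249, 188, 34, 87.6, [55, 76, 100])
(379, 203, 81, 38, 88.9, [98, 131, 156])
```

```bash
python3 -m handwheel '{"offset":[[-18.5,6,-5],[0,0,-30],[0,0,-25],[0,0,-14],[0,0,0],[0,0,0]],"turn":[[0,0,-0.042],[0,0,0],[0,0,0],[0,0,0],[0,0,0],[0,0,0]]}'
python3 -m handwheel '{"offset":[[0,0,0],[0,0,0],[0,0,0],[0,0,0],[0,0,0],[0,0,0]],"turn":[[0,0,0],[0,0,0],[0,0,0],[0,0,0],[0,0,0],[0,0,0]]}' 0
python3 -m handwheel '{"offset":[[0,0,20],[0,0,30],[0,0,20],[0,0,0],[0,0,0]],"turn":[[0,0,0],[0,0,0],[0,0,0],[0,0,0],[0,0,0]]}'
```

```text
t: 42.02
eef_pos: [0.3821, 0.2557, 0.0934]
ee_rot: [-0.0, 0.722, 0.692, -0.0]
force: [-0.0, -1.2, 0.6]
width: 0.702
finger_force: 0.0
t: 42.52
eef_pos: [0.3829, 0.2569, 0.0948]
ee_rot: [0.001, 0.722, 0.692, 0.001]
force: [0.2, -0.9, 6.3]
width: 0.315
finger_force: 60.3
t: 42.93
eef_pos: [0.3825, 0.2569, 0.1644]
ee_rot: [0.001, 0.722, 0.692, 0.002]
force: [-0.9, -0.0, -2.8]
width: 0.311
finger_force: 59.9
```

```bash
python3 -m handwheel '{"offset":[[6,-34,0],[6,-35,0],[6,-36,0],[6,-36,0],[6,-36,0],[6,-36,0],[6,-36,0],[4,-35,0]],"turn":[[0,0,0.01],[0,0,0.01],[0,0,0.01],[0,0,0.01],[0,0,0.01],[0,0,0.01],[0,0,0.01],[0,0,0.01]]}'
python3 -m handwheel '{"offset":[[0,0,-30],[0,0,-30],[0,0,0],[0,0,0]],"turn":[[0,0,0],[0,0,0],[0,0,0],[0,0,0]]}'
```

```text
t: 43.6
eef_pos: [0.4266, -0.029, 0.1616]
ee_rot: [-0.001, 0.693, 0.721, -0.0]
force: [0.5, 0.4, -2.5]
width: 0.309
finger_force: 59.9
t: 43.93
eef_pos: [0.4249, -0.0266, 0.1008]
ee_rot: [-0.003, 0.694, 0.72, -0.001]
force: [-0.1, 0.5, -1.5]
width: 0.312
finger_force: 59.9
```

```bash
python3 -m handwheel '{"offset":[[3,0,-30],[0,0,-20],[0,0,-12],[0,0,-5],[0,0,-3],[0,0,0],[0,0,0]],"turn":[[0,0,0],[0,0,0],[0,0,0],[0,0,0],[0,0,0],[0,0,0],[0,0,0]]}'
python3 -m handwheel '{"offset":[[0,0,0],[0,0,0],[0,0,0],[0,0,0],[0,0,20],[0,0,40],[0,0,40],[0,0,40]],"turn":[[0,0,0],[0,0,0],[0,0,0],[0,0,0],[0,0,0],[0,0,0],[0,0,0],[0,0,0]]}' 0.7
python3 -m handwheel '{"offset":[[7,33,0],[7,35,0],[7,35,0],[7,35,0],[7,35,0],[7,35,0],[7,35,0],[4,33,0]],"turn":[[0,0,-0.01],[0,0,-0.01],[0,0,-0.01],[0,0,-0.01],[0,0,-0.01],[0,0,-0.01],[0,0,-0.01],[0,0,-0.01]]}'
python3 -m handwheel '{"offset":[[0,0,0],[0,0,0],[0,0,0]],"turn":[[0,0,0],[0,0,0],[0,0,0]]}'
```

```text
t: 44.52
eef_pos: [0.4315, -0.0275, 0.0342]
ee_rot: [0.001, 0.693, 0.721, 0.0]
force: [-0.3, -0.3, -2.3]
width: 0.315
finger_force: 59.9
t: 45.18
eef_pos: [0.4299, -0.0272, 0.1745]
ee_rot: [-0.0, 0.693, 0.72, -0.0]
force: [1.4, -0.2, 0.2]
width: 0.702
finger_force: 0.0
t: 45.85
eef_pos: [0.4839, 0.2506, 0.1733]
ee_rot: [0.0, 0.722, 0.692, 0.0]
force: [0.3, -0.8, -0.3]
width: 0.701
finger_force: 0.0
t: 46.1
eef_pos: [0.4832, 0.2483, 0.1728]
ee_rot: [0.0, 0.721, 0.692, -0.0]
force: [-0.2, 0.1, -0.8]
width: 0.7
finger_force: 0.0
```

```bash
python3 -m handwheel '{"offset":[[-2,1,-15],[0,0,-30],[0,0,-25],[0,0,-12],[0,0,0],[0,0,0]],"turn":[[0,0,0],[0,0,0],[0,0,0],[0,0,0],[0,0,0],[0,0,0]]}'
python3 -m handwheel '{"offset":[[0,0,0],[0,0,0],[0,0,0],[0,0,0],[0,0,0],[0,0,0]],"turn":[[0,0,0],[0,0,0],[0,0,0],[0,0,0],[0,0,0],[0,0,0]]}' 0
python3 -m handwheel '{"offset":[[0,0,20],[0,0,30],[0,0,20],[0,0,0],[0,0,0]],"turn":[[0,0,0],[0,0,0],[0,0,0],[0,0,0],[0,0,0]]}'
python3 -m handwheel '{"offset":[[4,-33,0],[4,-34,0],[5,-35,0],[5,-35,0],[5,-35,0],[5,-35,0],[5,-33,0],[4,-33,0]],"turn":[[0,0,0.01],[0,0,0.01],[0,0,0.01],[0,0,0.01],[0,0,0.01],[0,0,0.01],[0,0,0.01],[0,0,0.01]]}'
python3 -m handwheel '{"offset":[[0,0,-30],[0,0,-30],[0,0,0],[0,0,0]],"turn":[[0,0,0],[0,0,0],[0,0,0],[0,0,0]]}'
```

```text
t: 46.6
eef_pos: [0.4815, 0.2486, 0.0911]
ee_rot: [-0.0, 0.722, 0.692, -0.001]
force: [0.7, -0.9, 0.2]
width: 0.695
finger_force: 0.0
t: 47.1
eef_pos: [0.483, 0.2498, 0.0929]
ee_rot: [0.001, 0.722, 0.692, 0.001]
force: [-0.9, -0.7, 6.1]
width: 0.314
finger_force: 60.3
t: 47.52
eef_pos: [0.4824, 0.2499, 0.1623]
ee_rot: [0.001, 0.722, 0.692, 0.001]
force: [-0.1, -0.3, -2.2]
width: 0.311
finger_force: 59.8
t: 48.18
eef_pos: [0.5173, -0.0248, 0.1591]
ee_rot: [-0.001, 0.693, 0.721, -0.001]
force: [0.5, -0.2, -2.0]
width: 0.316
finger_force: 59.7
t: 48.52
eef_pos: [0.5157, -0.0227, 0.0982]
ee_rot: [-0.003, 0.694, 0.72, -0.002]
force: [-0.2, -0.0, -1.1]
width: 0.311
finger_force: 59.7
```

```bash
python3 -m handwheel '{"offset":[[3,0,-30],[0,0,-20],[0,0,-12],[0,0,-5],[0,0,-4],[0,0,0],[0,0,0]],"turn":[[0,0,0],[0,0,0],[0,0,0],[0,0,0],[0,0,0],[0,0,0],[0,0,0]]}'
python3 -m handwheel '{"offset":[[0,0,0],[0,0,0],[0,0,0],[0,0,0],[0,0,20],[0,0,40],[0,0,40],[0,0,40]],"turn":[[0,0,0],[0,0,0],[0,0,0],[0,0,0],[0,0,0],[0,0,0],[0,0,0],[0,0,0]]}' 0.7
python3 -m handwheel '{"offset":[[7,33,0],[8,34,0],[8,34,0],[8,34,0],[8,34,0],[8,34,0],[8,34,0],[5,33,0]],"turn":[[0,0,-0.01],[0,0,-0.01],[0,0,-0.01],[0,0,-0.01],[0,0,-0.01],[0,0,-0.01],[0,0,-0.01],[0,0,-0.01]]}'
python3 -m handwheel '{"offset":[[0,0,0],[0,0,0],[0,0,0]],"turn":[[0,0,0],[0,0,0],[0,0,0]]}'
python3 - <<'E'
from h import *
snap("top","t8");im=np.load("pics/raw_t8.npy")
for z in(.106,.04):
  for b in billets(im,z):print(z,b)
E
```

```text
t: 49.1
eef_pos: [0.5224, -0.0235, 0.0311]
ee_rot: [0.001, 0.693, 0.721, 0.0]
force: [1.3, 0.0, -2.2]
width: 0.314
finger_force: 59.8
t: 49.77
eef_pos: [0.521, -0.0233, 0.1715]
ee_rot: [-0.0, 0.693, 0.72, -0.0]
force: [0.2, 0.4, 0.5]
width: 0.7
finger_force: 0.0
t: 50.43
eef_pos: [0.582, 0.2484, 0.1703]
ee_rot: [0.0, 0.722, 0.692, 0.0]
force: [0.5, 0.0, 0.2]
width: 0.703
finger_force: 0.0
t: 50.68
eef_pos: [0.5812, 0.2464, 0.1698]
ee_rot: [0.0, 0.721, 0.692, -0.0]
force: [-0.3, -0.8, 0.1]
width: 0.699
finger_force: 0.0
0.106 (781, -67, 61, 57, 177.9, [72, 163, 182])
0.106 (678, 200, 103, 39, 88.3, [69, 100, 134])
0.106 (577, 191, 81, 38, 88.5, [82, 113, 133])
0.106 (568, 677, 235, 115, 1.1, [63, 90, 113])
0.106 (518, -18, 176, 32, 91.7, [56, 79, 104])
0.106 (433, -21, 180, 35, 91.4, [104, 139, 166])
0.04 (799, -74, 65, 60, 177.9, [72, 163, 182])
0.04 (690, 208, 109, 41, 88.3, [69, 100, 134])
0.04 (584, 199, 86, 40, 88.5, [82, 113, 133])
0.04 (574, 712, 248, 121, 1.1, [63, 90, 113])
0.04 (521, -22, 186, 33, 91.7, [56, 79, 104])
0.04 (432, -25, 190, 37, 91.4, [104, 139, 166])
```

```bash
python3 -m handwheel '{"offset":[[-1,1,-13],[0,0,-30],[0,0,-25],[0,0,-11],[0,0,0],[0,0,0]],"turn":[[0,0,0],[0,0,0],[0,0,0],[0,0,0],[0,0,0],[0,0,0]]}'
python3 -m handwheel '{"offset":[[0,0,0],[0,0,0],[0,0,0],[0,0,0],[0,0,0],[0,0,0]],"turn":[[0,0,0],[0,0,0],[0,0,0],[0,0,0],[0,0,0],[0,0,0]]}' 0
python3 -m handwheel '{"offset":[[0,0,20],[0,0,30],[0,0,20],[0,0,0],[0,0,0]],"turn":[[0,0,0],[0,0,0],[0,0,0],[0,0,0],[0,0,0]]}'
python3 -m handwheel '{"offset":[[4,-33,0],[4,-34,0],[4,-34,0],[4,-34,0],[4,-34,0],[4,-34,0],[3,-33,0],[3,-32,0]],"turn":[[0,0,0.01],[0,0,0.01],[0,0,0.01],[0,0,0.01],[0,0,0.01],[0,0,0.01],[0,0,0.01],[0,0,0.01]]}'
python3 -m handwheel '{"offset":[[0,0,-30],[0,0,-30],[0,0,0],[0,0,0]],"turn":[[0,0,0],[0,0,0],[0,0,0],[0,0,0]]}'
```

```text
t: 51.23
eef_pos: [0.5803, 0.2468, 0.0905]
ee_rot: [-0.0, 0.722, 0.692, -0.001]
force: [0.5, 0.4, 0.7]
width: 0.699
finger_force: 0.0
t: 51.73
eef_pos: [0.582, 0.2478, 0.0932]
ee_rot: [0.001, 0.722, 0.692, 0.002]
force: [0.2, 0.4, 7.0]
width: 0.311
finger_force: 61.0
t: 52.15
eef_pos: [0.5813, 0.2478, 0.1623]
ee_rot: [0.001, 0.722, 0.692, 0.001]
force: [0.3, -0.7, -2.5]
width: 0.311
finger_force: 60.1
t: 52.82
eef_pos: [0.6091, -0.0219, 0.1586]
ee_rot: [-0.002, 0.693, 0.721, -0.001]
force: [0.7, -0.6, -1.9]
width: 0.31
finger_force: 60.0
t: 53.15
eef_pos: [0.6075, -0.0198, 0.0975]
ee_rot: [-0.003, 0.694, 0.72, -0.002]
force: [0.7, -0.4, -1.7]
width: 0.307
finger_force: 59.9
```

```bash
python3 -m handwheel '{"offset":[[3,0,-30],[0,0,-20],[0,0,-12],[0,0,-5],[0,0,-4],[0,0,0],[0,0,0]],"turn":[[0,0,0],[0,0,0],[0,0,0],[0,0,0],[0,0,0],[0,0,0],[0,0,0]]}'
python3 -m handwheel '{"offset":[[0,0,0],[0,0,0],[0,0,0],[0,0,0],[0,0,20],[0,0,40],[0,0,40],[0,0,40]],"turn":[[0,0,0],[0,0,0],[0,0,0],[0,0,0],[0,0,0],[0,0,0],[0,0,0],[0,0,0]]}' 0.7
python3 -m handwheel '{"offset":[[8,32,0],[9,33,0],[9,33,0],[9,33,0],[9,33,0],[9,33,0],[9,33,0],[4,33,0]],"turn":[[0,0,-0.01],[0,0,-0.01],[0,0,-0.01],[0,0,-0.01],[0,0,-0.01],[0,0,-0.01],[0,0,-0.01],[0,0,-0.01]]}'
python3 -m handwheel '{"offset":[[0,0,0],[0,0,0],[0,0,0]],"turn":[[0,0,0],[0,0,0],[0,0,0]]}'
python3 - <<'E'
from h import *
snap("top","t9");im=np.load("pics/raw_t9.npy")
for b in billets(im,.106):print(b)
E
```

```text
t: 53.73
eef_pos: [0.6145, -0.0205, 0.0313]
ee_rot: [0.001, 0.693, 0.721, 0.0]
force: [0.4, 0.4, -1.4]
width: 0.311
finger_force: 59.9
t: 54.4
eef_pos: [0.613, -0.0204, 0.1714]
ee_rot: [-0.0, 0.693, 0.72, -0.0]
force: [1.0, -0.2, 0.5]
width: 0.701
finger_force: 0.0
t: 55.07
eef_pos: [0.6803, 0.2441, 0.1703]
ee_rot: [0.0, 0.722, 0.692, 0.0]
force: [-0.3, -1.0, -0.8]
width: 0.7
finger_force: 0.0
t: 55.32
eef_pos: [0.6793, 0.2423, 0.1698]
ee_rot: [0.0, 0.721, 0.692, -0.0]
force: [-0.3, -0.6, -0.0]
width: 0.702
finger_force: 0.0
(781, -67, 61, 57, 177.9, [75, 170, 189])
(677, 186, 75, 39, 88.3, [72, 103, 139])
(605, -15, 179, 35, 91.7, [83, 116, 139])
(568, 675, 235, 118, 1.1, [66, 94, 118])
(518, -18, 176, 32, 91.7, [58, 82, 108])
(433, -21, 180, 35, 91.4, [108, 144, 172])
```

```bash
python3 -m handwheel '{"offset":[[0,1,-13],[0,0,-30],[0,0,-25],[0,0,-11],[0,0,0],[0,0,0]],"turn":[[0,0,0],[0,0,0],[0,0,0],[0,0,0],[0,0,0],[0,0,0]]}'
python3 -m handwheel '{"offset":[[0,0,0],[0,0,0],[0,0,0],[0,0,0],[0,0,0],[0,0,0]],"turn":[[0,0,0],[0,0,0],[0,0,0],[0,0,0],[0,0,0],[0,0,0]]}' 0
python3 -m handwheel '{"offset":[[0,0,20],[0,0,30],[0,0,20],[0,0,0],[0,0,0]],"turn":[[0,0,0],[0,0,0],[0,0,0],[0,0,0],[0,0,0]]}'
python3 -m handwheel '{"offset":[[3,-32,0],[3,-33,0],[3,-33,0],[3,-33,0],[3,-33,0],[2,-32,0],[2,-32,0],[1,-31,0]],"turn":[[0,0,0.01],[0,0,0.01],[0,0,0.01],[0,0,0.01],[0,0,0.01],[0,0,0.01],[0,0,0.01],[0,0,0.01]]}'
python3 -m handwheel '{"offset":[[0,0,-30],[0,0,-30],[0,0,0],[0,0,0]],"turn":[[0,0,0],[0,0,0],[0,0,0],[0,0,0]]}'
```

```text
t: 55.87
eef_pos: [0.6793, 0.2427, 0.0904]
ee_rot: [-0.0, 0.722, 0.692, -0.001]
force: [-0.3, -0.7, 1.1]
width: 0.7
finger_force: 0.0
t: 56.37
eef_pos: [0.6811, 0.2438, 0.0936]
ee_rot: [0.001, 0.722, 0.692, 0.002]
force: [-0.4, -0.9, 6.1]
width: 0.313
finger_force: 61.1
t: 56.78
eef_pos: [0.6802, 0.2438, 0.1623]
ee_rot: [0.001, 0.722, 0.692, 0.001]
force: [0.2, 0.3, -3.1]
width: 0.315
finger_force: 60.2
t: 57.45
eef_pos: [0.6978, -0.0169, 0.1576]
ee_rot: [-0.002, 0.693, 0.721, -0.001]
force: [-0.2, 0.7, -2.9]
width: 0.316
finger_force: 60.1
t: 57.78
eef_pos: [0.696, -0.0149, 0.0962]
ee_rot: [-0.004, 0.694, 0.72, -0.003]
force: [-0.7, 0.2, -2.5]
width: 0.316
finger_force: 60.0
```

Lower and release, then back off to a clear spot and look at everything.

```bash
python3 -m handwheel '{"offset":[[2,0,-30],[0,0,-20],[0,0,-10],[0,0,-5],[0,0,-4],[0,0,0],[0,0,0]],"turn":[[0,0,0],[0,0,0],[0,0,0],[0,0,0],[0,0,0],[0,0,0],[0,0,0]]}'
python3 -m handwheel '{"offset":[[0,0,0],[0,0,0],[0,0,0],[0,0,0],[0,0,20],[0,0,40],[0,0,40],[0,0,40]],"turn":[[0,0,0],[0,0,0],[0,0,0],[0,0,0],[0,0,0],[0,0,0],[0,0,0],[0,0,0]]}' 0.7
python3 -m handwheel '{"offset":[[-24,-26,8],[-24,-26,8],[-24,-26,8],[-24,-26,8],[-24,-26,8],[-24,-26,8],[-24,-26,0],[-24,-26,0]],"turn":[[0,0,0],[0,0,0],[0,0,0],[0,0,0],[0,0,0],[0,0,0],[0,0,0],[0,0,0]]}'
python3 -m handwheel '{"offset":[[-16,-20,0],[-16,-20,0],[-16,-20,0],[-16,-20,0],[-16,-20,0],[-16,-20,0],[0,0,0],[0,0,0]],"turn":[[0,0,0],[0,0,0],[0,0,0],[0,0,0],[0,0,0],[0,0,0],[0,0,0],[0,0,0]]}'
python3 - <<'E'
from h import *
snap("top","t10",(130,80,440,300),2.5);im=np.load("pics/raw_t10.npy")
for b in billets(im,.04):print(b)
E
```

```text
t: 58.37
eef_pos: [0.7025, -0.0154, 0.0335]
ee_rot: [0.001, 0.693, 0.721, 0.001]
force: [0.6, -0.5, -2.7]
width: 0.314
finger_force: 60.0
t: 59.03
eef_pos: [0.7011, -0.0154, 0.1734]
ee_rot: [-0.0, 0.693, 0.72, -0.0]
force: [1.3, -0.2, -0.2]
width: 0.702
finger_force: 0.0
t: 59.7
eef_pos: [0.5087, -0.2248, 0.2214]
ee_rot: [0.001, 0.693, 0.721, 0.0]
force: [0.2, -0.8, -0.0]
width: 0.701
finger_force: 0.0
t: 60.37
eef_pos: [0.4129, -0.3444, 0.2204]
ee_rot: [0.0, 0.694, 0.72, 0.0]
force: [0.6, 1.3, -0.1]
width: 0.699
finger_force: 0.0
(799, -75, 65, 63, 177.9, [69, 157, 174])
(700, -13, 190, 39, 91.4, [64, 95, 129])
(613, -20, 187, 37, 91.5, [77, 107, 129])
(574, 712, 248, 121, 1.1, [60, 86, 108])
(521, -22, 186, 33, 91.7, [53, 76, 100])
(431, -25, 190, 37, 91.0, [98, 132, 158])
(407, 402, 82, 77, 89.1, [58, 81, 135])
```

View pics/t10.png

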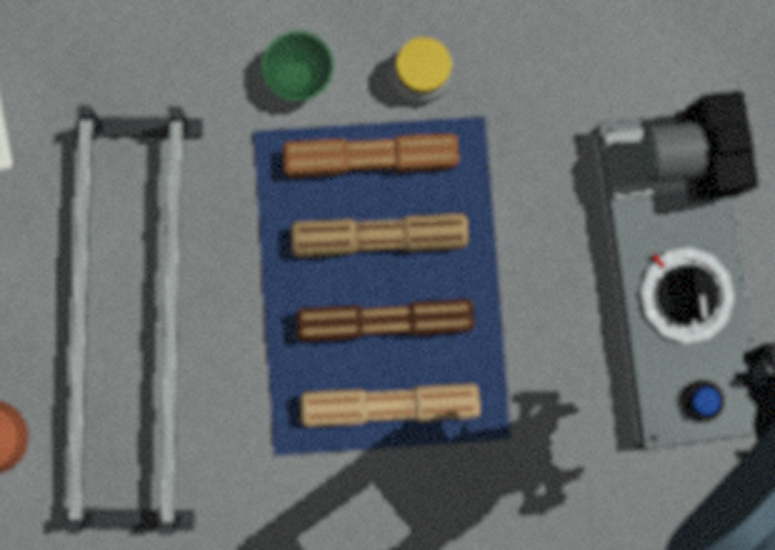

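The four billets lie side by side on the mat. The pointer faces down at (704,308), along the stand's own -x, and the tab, jar, dish and stone are where they were.

```bash
python3 -c "
from workcell import bot
print(bot.finish_job())"
```

```text
the job is handed in; nothing more can be done
None
```

I handed the job in at about 60 s: with all four billets across the rails and the knob on the tab I pressed the shutter fully and let go, then wound the knob back to its stop and laid the billets side by side on the mat, with the jar, dish and stone undisturbed; the pale billet was knocked aside on the stand once, and I re-laid it before turning the knob.

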